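# Catch the turned feet and load the polishing barrel

### The arm

A 6-joint arm with a two-finger parallel gripper is mounted at the origin on the work surface. World frame = base frame: x ahead of the robot, y to its left, z up, the work surface at z = 0. Lengths are in mm, angles in rad, forces in N, time in s.
With the tool pointing down it reaches from about 275 to 775 mm from the base axis. Payload 14.6 kg.
Tool frame: the origin (TCP) lies midway between the tips of the shut fingers; the grasp point (between the pads) lies 19 mm behind it (bot.hold_point_z is the distance from the TCP to the grasp point, in mm); z points along the fingers, y is the line along which they close (so a half turn about z gives the same grasp; the last joint's range is limited). The gripper opens to 85 mm and grips with 20 to 120 N. Pads are 22 mm wide; open, the fingers measure 114 mm over their backs; the gripper's body (76 mm by 85 mm) begins 54 mm behind the grasp point. The pads swing forward as they close: fully open they stand 13 mm farther back than shut.
Start: joints at [-1.476, 0.263, -0.048, 1.259, 0, 1.415], TCP at [129.779, -508.71, 231.278] pointing down, gripper open.
Joint ranges: [-2.65, 2.65], [-0.89, 1.7], [-1.18, 1.37], [-2.13, 2.11], [-1.35, 1.29], [-3.14, 3.14]. Speed limits (rad/s): [1.89, 1.89, 2.57, 2.79, 3.14, 3.14].

### API

Orientations are given as a rotation vector (axis times angle).
In Python, from rig import bot, grab_frame, workorder, nets gives the robot as it stands.
- The arm moves only by the tool play_rows, never from a script. Its argument "moves" is a list that holds one entry, the list of rows, each a list of 7 numbers: the turn, a rotation vector about the tool's x, y, z in rad, then the shift along the tool's x, y, z in m, then the finger opening in m, from 0 to 0.0854. A call has 1 to 20 rows; each row is the pose to reach, as a shift and turn from the pose commanded when the call began, along the tool's axes at that moment; what a row does not reach only later rows make up. A row lasts 1/8 s, in which the tool goes at most 62.5 mm and 10.7 degrees, less where a joint would pass 70% of its speed; a pose out of reach is approached as far as the arm can. A call with a gripper value outside its range is refused whole. The fingers move at their own pace and stop on an object; "grip_force" is the grip in N (left out, the last holds). Time passes only in rows, so rows that repeat a pose let the fingers close. It gives the time, the measured TCP pose, the force, the opening and the grip force at its end, in the units of the state.
- bot.sense(): the state, without advancing time (a new reading comes with each control period).
- grab_frame(name): name is "scene" or "top" or "wrist"; returns a dict with "color" (420x560x3 uint8, red, green, blue), "depth" (420x560 float32, mm along the optical axis (not along the pixel's ray), 0 where there is no reading), "fx", "fy", "cx", "cy" (pixels), "R" (3x3) and "t" (3): a world point X has camera coordinates R X + t. Camera axes: x right, y down, z forward; pixel columns grow to the right and rows downward; lengths in mm; the calibration is good to about 2 mm. A picture is of the moment at which its call begins.
- workorder.sign_off(): hands the job in; it is judged then, once.
Trained networks look in a picture, given as the dict that the camera call returned (one of the last four; its "shot" number tells which), for a name from the list of things; names that differ only in an ending like _2 or _b are one class to them, and where a whole thing is asked for, a point or a joint stands for the part that bears it (a point fixed in the world has none). Each returns a list of dicts, best first, with "conf" (0 to 1); they miss things now and then, are a little off and sometimes report something else, mostly with a low value. They report only what shows in the picture. A call takes as long as a camera call. They do not tell look-alikes from the thing itself.
- nets.look_for(picture, target): "uv" ([column, row] in pixels, amid what is visible of it).
- nets.regions_of(picture, target): "mask" (420x560 bool, what is visible of it) and "uv" ([column, row] in pixels, amid what is visible of it).
- nets.mark_of(picture, target): "uv" ([column, row] in pixels: a listed point, or the origin of a listed thing).
The state is a dict: "clock": time; "qpos": joint angles; "joint_velocities": joint speeds; "tau": joint torques, N m; "tcp_pos": TCP position; "tcp_rot": TCP orientation; "contact_force": force on the tool from outside, world axes, zero at the start; "wrist_torque": the same for the moment, N m; "grip_width": opening from 0.0 (shut) to 1.0 (fully open); "finger_force": force on a finger pad.
Only numpy, scipy, OpenCV 4.12 (cv2) and the standard library are available. Lean on these libraries where they do the work, as an engineer would, in place of code of your own. Each camera call takes 0.05 s, during which the arm holds its last target. There are 200 camera calls.

### The job

Take the catch pan by its grip, hold it under the lip of the lathe's chute and push the red gate back with the pan's front edge, so that all the turned feet waiting there slide into the pan; empty them into the open polishing barrel and put the pan back on its rubber mat, upright and along the mat. Any foot that lies loose on the bench goes into the barrel too. Finally shut the barrel so that its two halves meet edge to edge; never open the gate without the pan beneath it, and leave the other things on the bench where they are.

Things in the scene. Friction and masses are not known exactly. Their poses are not given: they have to be found in the camera images.
- chute: outfeed chute of the lathe, fixed: tilted steel channel, 72 mm wide outside, green walls, out of a green delivery box. Origin on the bench plumb below the lip (lower end of its floor, 170 mm up); x level up the chute (pieces slide to -x), z up. Floor rises 26 deg over 320 mm; post at x = 190 mm; box from x = 270 mm, 240 mm wide, 390 mm high. Feet wait in single file behind the gate
- gate (a joint): red drop gate of the chute, rad: 0 = up, stopping the feet; 0.3 = end stop. Its pivot lies 89 mm behind and 23 mm above the lip: pushing the plate's lower part towards the chute swings it back and its top edge sinks below the floor; from 0.24 on the feet slide over it. A spring returns it: pushed 90 mm below the pivot it takes 2.5 N to start, 6 N at the stop, 28 mm back
- gate_plate (a point): middle of the outer face of the gate's red plate, 100 mm above the bench and 13 mm before the lip (-x of the chute) while up; push here with the pan's front edge. The plate is 100 mm wide, 6 mm thick, from 72 to 188 mm above the bench. Moves with the gate
- pan: aluminium catch pan, 0.28 to 0.44 kg, 200 x 124 mm, walls and floor 4 mm: sides and rear 60 mm high, front open as a ramp (its last 60 mm rise to an edge 18 to 22 mm above the underside, where the sides come down to 30 mm). Origin under its centre; x points to the front edge (x = 100 mm), z up. Feet slide on it when it tips about 20 degrees
- pan_grip (a point): middle of the dark wooden grip block on the pan's rear wall, to pinch from above: 18 mm thick along the pan's x, 64 mm wide along its y, from 45 to 110 mm above the underside. This point is 88 mm above the underside, 96 mm behind the pan's origin (-x)
- mat: black rubber mat, fixed, 230 x 150 mm, 4 mm thick, the pan's place; origin under its centre, x along its length. The pan starts on it and returns to it, its length along the mat's, either way round
- barrel: octagonal wooden polishing barrel split level in two halves, on a fixed stand; length along y. The lower half is a trough 206 x 164 mm (y, x) outside, 190 x 148 mm and 60 mm deep inside; its rim is level, 115 mm above the bench. Bearings at both ends; green motor at the -y end, to 225 mm from the middle and 128 mm high. Origin on the bench below the middle; z up
- lid (a joint): upper half shell of the barrel, rad: 0 = shut, rims meeting edge to edge; 1.65 = fully open; starts about upright. Same shape as the lower half, 68 mm high. Its hinge line runs along the barrel's y, 88 mm to +x of the middle, 115 mm above the bench. The hinge is stiff: the lid stays where it is left; 1 to 6 N at the pull tab move it
- lid_tab (a point): middle of the outer face of the lid's brass pull tab: a plate 90 mm wide (y), 10 mm thick, sticking 30 mm out from the free edge along the rim plane. Frame of the lid: shut, x, y, z are the barrel's, the face looks up, and this point is 187 mm to -x of the hinge line and 12 mm above it; upright, the tab points up, its outer face to the barrel's +x
- foot1: turned beech bun foot, a squat ball flattened at both ends: 54 mm diameter at its middle, 42 mm high between flat ends 40 mm across, 60 g; origin at its centre, z along its turning axis. Starts flat on the chute, number 1 from the gate
- foot2: turned beech bun foot, a squat ball flattened at both ends: 54 mm diameter at its middle, 42 mm high between flat ends 40 mm across, 60 g; origin at its centre, z along its turning axis. Starts flat on the chute, number 2 from the gate
- foot3: turned beech bun foot, a squat ball flattened at both ends: 54 mm diameter at its middle, 42 mm high between flat ends 40 mm across, 60 g; origin at its centre, z along its turning axis. Starts flat on the chute, number 3 from the gate
- foot4: turned beech bun foot, a squat ball flattened at both ends: 54 mm diameter at its middle, 42 mm high between flat ends 40 mm across, 60 g; origin at its centre, z along its turning axis. Starts flat on the chute, number 4 from the gate
- foot5: turned beech bun foot, a squat ball flattened at both ends: 54 mm diameter at its middle, 42 mm high between flat ends 40 mm across, 60 g; origin at its centre, z along its turning axis. Starts flat on the chute, number 5 from the gate (not always there)
- foot6: turned beech bun foot, a squat ball flattened at both ends: 54 mm diameter at its middle, 42 mm high between flat ends 40 mm across, 60 g; origin at its centre, z along its turning axis. Starts standing loose on the bench (not always there; 1 to 3 stand there)
- foot7: turned beech bun foot, a squat ball flattened at both ends: 54 mm diameter at its middle, 42 mm high between flat ends 40 mm across, 60 g; origin at its centre, z along its turning axis. Starts standing loose on the bench (not always there; 1 to 3 stand there)
- foot8: turned beech bun foot, a squat ball flattened at both ends: 54 mm diameter at its middle, 42 mm high between flat ends 40 mm across, 60 g; origin at its centre, z along its turning axis. Starts standing loose on the bench (not always there; 1 to 3 stand there)
- wax_tin: yellow tin of wax, 58 mm across, 22 mm high, origin under its centre, on the bench in the middle of the work; a bystander
- sand_block: cork sanding block, 110 x 60 x 33 mm, origin under its centre; a bystander
- bowl: small dark turned bowl, 140 mm across, 50 mm high, origin under its centre; a bystander
- mug: blue mug, 80 mm across, 90 mm high, origin under its centre; a bystander
- spindle: turned wooden spindle, 150 mm long, 28 mm thick, lying on the bench; a bystander
Mind the look-alikes: they are no part of the job. Leave any purple look-alike of the foot4 alone. Leave any orange look-alike of the foot1 alone.

How it is judged:
By the outcome, as a careful person would: the job done as asked, in the order asked, and still so for the second after the job is handed in, with the robot touching nothing.
Of foot5, foot7 only 1 to 2 are there at a start; the rules pass over those that are not, and their reading is None.
Of foot6, foot8 only 1 to 2 are there at a start; the rules pass over those that are not, and their reading is None.
At some moment in a run one of pan, foot6, foot7, foot8 may be knocked a few centimetres aside while the robot is not near it.
It also fails if it takes over 210 s, if anything falls off the work surface, if the arm or the gripper's body presses on something with over 40 N, if the wrist force passes 120 N, or if a joint passes its speed limit or range.

## Working session

There is one attempt and no reset: what is moved stays moved. The work goes in short steps, Python scripts to look and compute and a tool call to move; the robot and the scene stay as the last step left them, time stands still between calls to the robot, and variables do not carry over. Pictures are saved under pics/ and viewed, at most 14 in all, crops included, and the job is handed in when it is done.

Besides the shell and the picture viewer there is one more tool, called by a JSON object that holds its "fn" and its "kwargs". play_rows: Moves the arm, as the interface text tells. Its arguments: {"type":"object","properties":{"moves":{"type":"array"},"grip_force":{"type":"number"}},"required":["moves"]}

```bash
ls; mkdir -p pics
cat > h.py <<'E'
import numpy as np, cv2
from scipy.spatial.transform import Rotation as Ro
from rig import bot, grab_frame, workorder, nets
def save(f,n,crop=None,s=1):
    im=f["color"][:,:,::-1]
    if crop: im=im[crop[1]:crop[3],crop[0]:crop[2]]
    cv2.imwrite("pics/"+n+".png",cv2.resize(im,None,fx=s,fy=s))
def world(f,u,v,d=None):
    u,v=float(u),float(v)
    if d is None:
        p=f["depth"][max(0,int(v)-1):int(v)+2,max(0,int(u)-1):int(u)+2]; p=p[p>0]; d=np.median(p) if p.size else np.nan
    c=np.array([(u-f["cx"])/f["fx"]*d,(v-f["cy"])/f["fy"]*d,d])
    return np.array(f["R"]).T@(c-np.array(f["t"]))
def onz(f,u,v,z):
    R=np.array(f["R"]);C=-R.T@np.array(f["t"]);r=R.T@np.array([(u-f["cx"])/f["fx"],(v-f["cy"])/f["fy"],1])
    return C+r*(z-C[2])/r[2]
def cloud(f,m=None):
    v,u=np.nonzero((f["depth"]>0)&(True if m is None else m)); d=f["depth"][v,u]
    c=np.stack([(u-f["cx"])/f["fx"]*d,(v-f["cy"])/f["fy"]*d,d],1)
    return (c-np.array(f["t"]))@np.array(f["R"])
E
cat > a.py <<'E'
from h import *
s=bot.sense(); print({k:np.round(v,3).tolist() for k,v in s.items()}, bot.hold_point_z)
for cam in("scene","top"):
    f=grab_frame(cam); save(f,cam+"0",s=1.42)
    print(cam,"C",-np.array(f["R"]).T@f["t"])
    for n in "chute gate gate_plate pan pan_grip mat barrel lid lid_tab foot1 wax_tin sand_block bowl mug spindle".split():
        for r in nets.mark_of(f,n)[:9]:
            if r["conf"]>.25: print(n,np.round(r["uv"]),round(r["conf"],2),np.round(world(f,*r["uv"])) if 0<=r["uv"][0]<560 and 0<=r["uv"][1]<420 else "")
E
python3 a.py
```

```text
pics
{'clock': 0.0, 'qpos': [-1.476, 0.264, -0.049, 1.259, -0.0, 1.416], 'joint_velocities': [0.001, 0.001, -0.0, 0.001, 0.001, -0.002], 'tau': [-0.002, -63.763, 38.457, 0.014, -0.0, 0.0], 'tcp_pos': [129.743, -508.43, 230.816], 'tcp_rot': [-3.116, -0.391, -0.0], 'contact_force': [-0.122, -0.005, -0.346], 'wrist_torque': [0.039, 0.006, -0.011], 'finger_force': 0.0, 'grip_width': 1.003} 18.700000000000003
scene C [ 824.21950163  601.75409212 1202.17085143]
chute [300. 302.] 0.97 [561. 227.  -0.]
chute [231. 173.] 0.57 [ 555. -233.   53.]Traceback (most recent call last):
  File "a.py", line 7, in <module>
    for r in nets.mark_of(f,n)[:9]:
             ~~~~~~~~~~~~^^^^^
ValueError: it knows: barrel, bowl, chute, foot, gate_plate, lid_tab, mat, mug, pan, pan_grip, sand_block, spindle, wax_tin
```

```bash
sed -i 's/chute gate gate_plate/chute gate_plate/; s/lid lid_tab foot1/lid_tab foot/' a.py; python3 a.py | tail -n +2
```

```text
scene C [ 824.21950163  601.75409212 1202.17085143]
chute [303. 302.] 0.93 [554. 233.  -1.]
chute [302. 198.] 0.44 [421. -20. 101.]
gate_plate [294. 285.] 0.76 [599. 253. 215.]
gate_plate [225. 235.] 0.39 [664. -43.  41.]
pan [314. 235.] 0.9 [421.  66.  10.]
pan_grip [302. 201.] 0.93 [417. -21.  80.]
pan_grip [396. 293.] 0.71 [318. 339.  28.]
pan_grip [225. 236.] 0.32 [667. -41.  41.]
barrel [229. 175.] 0.87 [ 564. -230.   54.]
barrel [318. 287.] 0.27 [559. 291. 244.]
lid_tab [187. 119.] 0.64 [ 643. -276.  300.]
foot [302. 373.] 0.84 [658. 406.  41.]
foot [332. 306.] 0.83 [564. 352. 272.]
foot [348. 317.] 0.76 [554. 396. 296.]
foot [364. 331.] 0.74 [547. 440. 318.]
foot [308. 280.] 0.72 [568. 260. 226.]
foot [318. 287.] 0.66 [561. 291. 244.]
foot [359. 290.] 0.54 [408. 287.  41.]
foot [235. 303.] 0.54 [726. 161.  40.]
foot [223. 234.] 0.48 [668. -48.  43.]
wax_tin [257. 242.] 0.62 [588.  13.  22.]
wax_tin [296. 288.] 0.61 [598. 261. 213.]
sand_block [398. 294.] 0.58 [315. 343.  29.]
bowl [285. 130.] 0.88 [ 300. -350.    8.]
mug [256. 344.] 0.81 [724. 278.   4.]
spindle [290. 185.] 0.
[... 398 characters left out ...]
9. 292.]
foot [246. 133.] 0.74 [730. 161.  43.]
foot [197. 181.] 0.73 [548. 291. 245.]
foot [311. 152.] 0.72 [666. -56.  44.]
foot [175. 157.] 0.63 [654. 402.  40.]
foot [141. 186.] 0.6 [526. 433. 315.]
foot [214. 177.] 0.59 [562. 242. 221.]
foot [175. 181.] 0.56 [546. 348. 274.]
foot [212. 230.] 0.46 [408. 274.  41.]
wax_tin [289. 175.] 0.65 [591.  17.  23.]
wax_tin [214. 136.] 0.4 [731. 275.   4.]
sand_block [200. 264.] 0.92 [294. 319.  29.]
sand_block [212. 230.] 0.66 [408. 276.  41.]
bowl [402. 256.] 0.56 [ 315. -360.    4.]
mug [215. 138.] 0.85 [724. 272.   5.]
mug [228. 183.] 0.51 [557. 216.  82.]
spindle [339. 237.] 0.76 [ 380. -148.   25.]
spindle [374. 187.] 0.51 [ 544. -263.   52.]
```

View pics/scene0.png

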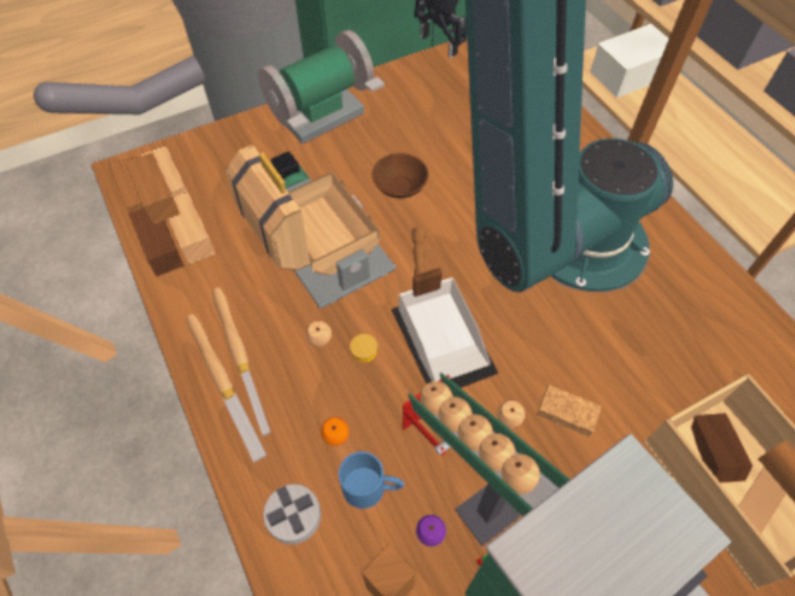

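View pics/top0.png

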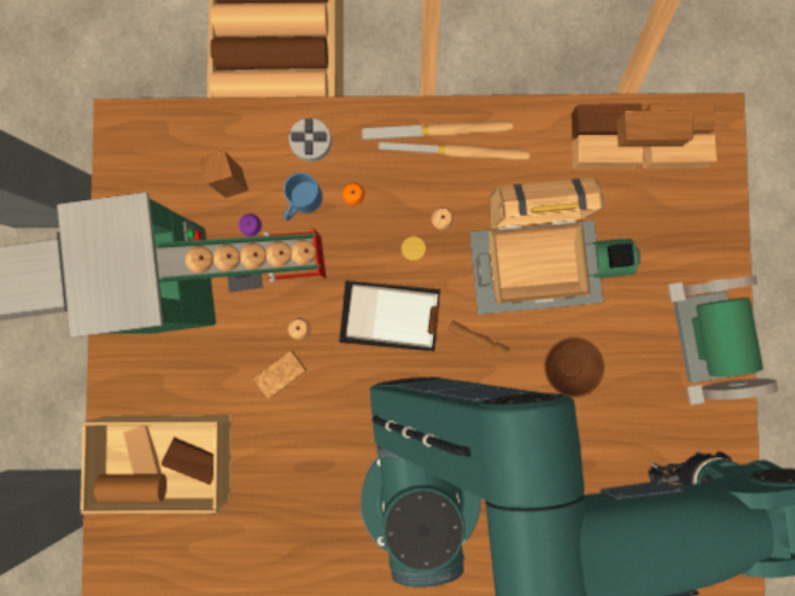

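Scene shows five feet on the chute (scene px ~308,280 → 364,331). Things that look like feet: loose beech feet at scene (359,290) and (223,234), which are mine. The orange one at (235,303) and the purple one at (302,373) are look-alikes to leave. The pan is at (314,235) with its front towards the chute, the wax tin at (257,242) and the barrel at (229,175).

```bash
cat > b.py <<'E'
from h import *
print([a for a in dir(bot) if a[0]!='_'])
f=grab_frame("scene"); g=grab_frame("top")
for nm,F in(("scene",f),("top",g)):
    print(nm)
    P=cloud(F).reshape(-1,3)
    hsv=cv2.cvtColor(F["color"],cv2.COLOR_RGB2HSV)
    red=((hsv[...,0]<5)|(hsv[...,0]>174))&(hsv[...,1]>150)&(hsv[...,2]>90)
    Q=cloud(F,red); Q=Q[(abs(Q[:,0]-560)<90)&(abs(Q[:,1]-220)<60)]
    print("red",len(Q),np.round(np.percentile(Q,[2,50,98],axis=0)).tolist())
    Qt=Q[Q[:,2]>150]
    if len(Qt): print("redtop",len(Qt),np.round(Qt[np.argsort(Qt[:,0])][::max(1,len(Qt)//8)]).tolist())
    for n in("pan","pan_grip","mat","barrel","lid","lid_tab","foot1"):
        try:
            for r in nets.regions_of(F,n)[:9]:
                if r["conf"]<.4: continue
                Q=cloud(F,r["mask"]); print(n,round(r["conf"],2),len(Q),"pct",np.round(np.percentile(Q,[3,50,97],axis=0)).tolist(),end=" ")
                if n=="pan_grip" or n=="pan" or n=="mat" or n=="barrel":
                    rc=cv2.minAreaRect(Q[:,:2].astype(np.float32)); print("rect",np.round(rc[0]),np.round(rc[1]),round(rc[2],1),end="")
                print()
        except ValueError as e: print(n,e)
    # feet on chute fit
E
python3 b.py
```

```text
['MotionError', 'hold_point_z', 'sense']
scene
red 168 [[582.0, 226.0, 76.0], [609.0, 231.0, 164.0], [615.0, 277.0, 187.0]]
redtop 111 [[582.0, 226.0, 177.0], [600.0, 229.0, 167.0], [606.0, 255.0, 172.0], [607.0, 248.0, 165.0], [609.0, 230.0, 185.0], [610.0, 231.0, 182.0], [611.0, 245.0, 169.0], [613.0, 247.0, 157.0], [615.0, 230.0, 167.0]]
pan 0.92 3206 pct [[366.0, -36.0, 4.0], [425.0, 46.0, 14.0], [498.0, 159.0, 110.0]] rect [426.  60.] [348. 155.] 78.1
pan 0.56 7354 pct [[465.0, -429.0, 9.0], [582.0, -229.0, 104.0], [701.0, -138.0, 288.0]] rect [ 569. -383.] [286. 510.] 4.0
pan_grip 0.89 3169 pct [[367.0, -36.0, 4.0], [425.0, 47.0, 14.0], [498.0, 159.0, 110.0]] rect [431.  82.] [312. 154.] 77.2
mat 0.58 584 pct [[372.0, -40.0, -1.0], [461.0, 157.0, 4.0], [511.0, 187.0, 21.0]] rect [443. 107.] [283. 180.] 75.9
barrel 0.95 7397 pct [[465.0, -430.0, 9.0], [582.0, -229.0, 103.0], [701.0, -138.0, 288.0]] rect [ 562. -386.] [533. 288.] 84.5
lid 0.78 2769 pct [[628.0, -352.0, 151.0], [667.0, -220.0, 264.0], [705.0, -157.0, 309.0]] 
lid_tab 0.75 2850 pct [[628.0, -354.0, 143.0], [667.0, 
[... 2243 characters left out ...]
 0.84 277 pct [[517.0, 415.0, 298.0], [539.0, 435.0, 313.0], [561.0, 458.0, 323.0]] 
foot1 0.72 283 pct [[522.0, 366.0, 272.0], [544.0, 387.0, 289.0], [568.0, 410.0, 299.0]] 
foot1 0.72 197 pct [[629.0, 378.0, 24.0], [650.0, 398.0, 39.0], [674.0, 422.0, 46.0]] 
foot1 0.71 183 pct [[702.0, 131.0, 24.0], [722.0, 152.0, 38.0], [746.0, 175.0, 49.0]] 
foot1 0.68 212 pct [[383.0, 259.0, 2.0], [407.0, 282.0, 38.0], [431.0, 305.0, 47.0]] 
foot1 0.65 251 pct [[542.0, 224.0, 202.0], [564.0, 246.0, 218.0], [588.0, 269.0, 228.0]] 
foot1 0.64 236 pct [[536.0, 271.0, 231.0], [557.0, 292.0, 243.0], [577.0, 315.0, 251.0]] 
foot1 0.53 206 pct [[641.0, -80.0, -0.0], [662.0, -56.0, 39.0], [687.0, -36.0, 47.0]]
```

```bash
cat >> h.py <<'E'
def down(yaw_y,pitch=0):
    """tool pointing down with tool y along world yaw_y (deg); pitch>0: tips tool y (pan front) downward"""
    a=np.radians(yaw_y); y=np.array([np.cos(a),np.sin(a),0]); z=np.array([0,0,-1.]); x=np.cross(y,z)
    R=np.stack([x,y,z],1)
    ax=np.cross(y,z)  # rotating y toward z(down)
    return Ro.from_rotvec(ax*np.radians(pitch)).as_matrix()@R
def plan(p,R,s=None):
    s=s or bot.sense(); R0=Ro.from_rotvec(s["tcp_rot"]).as_matrix(); p0=np.array(s["tcp_pos"])
    rv=Ro.from_matrix(R0.T@R).as_rotvec(); d=R0.T@(np.array(p,float)-p0)/1000
    n=max(np.degrees(np.linalg.norm(rv))/10.7,np.linalg.norm(d)*1000/62.5)
    print("ROW",np.round(rv,4).tolist(),np.round(d,4).tolist(),"n>=%.1f"%n)
E
python3 -c "
from h import *
plan([415,-20,330],down(83))"
```

```text
ROW [-0.0, -0.0, -2.7696] [0.3972, -0.403, -0.0987] n>=14.8
```

{"fn": "play_rows", "kwargs": {"moves": [[[0, 0, -0.3, 0.05, -0.05, -0.0987, 0.0854], [0, 0, -2.77, 0.397, -0.403, -0.0987, 0.0854], [0, 0, -2.77, 0.397, -0.403, -0.0987, 0.0854], [0, 0, -2.77, 0.397, -0.403, -0.0987, 0.0854], [0, 0, -2.77, 0.397, -0.403, -0.0987, 0.0854], [0, 0, -2.77, 0.397, -0.403, -0.0987, 0.0854], [0, 0, -2.77, 0.397, -0.403, -0.0987, 0.0854], [0, 0, -2.77, 0.397, -0.403, -0.0987, 0.0854], [0, 0, -2.77, 0.397, -0.403, -0.0987, 0.0854], [0, 0, -2.77, 0.397, -0.403, -0.0987, 0.0854], [0, 0, -2.77, 0.397, -0.403, -0.0987, 0.0854], [0, 0, -2.77, 0.397, -0.403, -0.0987, 0.0854], [0, 0, -2.77, 0.397, -0.403, -0.0987, 0.0854], [0, 0, -2.77, 0.397, -0.403, -0.0987, 0.0854], [0, 0, -2.77, 0.397, -0.403, -0.0987, 0.0854], [0, 0, -2.77, 0.397, -0.403, -0.0987, 0.0854], [0, 0, -2.77, 0.397, -0.403, -0.0987, 0.0854], [0, 0, -2.77, 0.397, -0.403, -0.0987, 0.0854], [0, 0, -2.77, 0.397, -0.403, -0.0987, 0.0854]]]}}

```text
clock: 4.68
tcp_pos: [414.8, -20.1, 330.0]
tcp_rot: [-0.193, -3.136, 0.0]
contact_force: [0.2, 0.4, -0.5]
grip_width: 0.999
finger_force: 0.0
```

```bash
cat > c.py <<'E'
from h import *
s=bot.sense(); print("q",np.round(s["qpos"],3))
for F,nm in((grab_frame("wrist"),"wrist"),(grab_frame("top"),"top")):
    P=cloud(F)
    D=F["depth"]; 
    W=np.full(D.shape+(3,),np.nan); W[D>0]=P
    # grip top
    m=(W[...,2]>95)&(W[...,2]<125)&(abs(W[...,0]-420)<70)&(abs(W[...,1]+30)<50)
    Q=W[m]; print(nm,"grip top",len(Q),Q[:,2].mean() if len(Q) else 0, [np.round(v,1) for v in cv2.minAreaRect(Q[:,:2].astype(np.float32))] if len(Q)>5 else "")
    m=(W[...,2]>53)&(W[...,2]<72)&(abs(W[...,0]-430)<90)&(abs(W[...,1]-60)<130)
    Q=W[m]; print("walls",len(Q), [np.round(v,1) for v in cv2.minAreaRect(Q[:,:2].astype(np.float32))] if len(Q)>5 else "")
    for n in("pan_grip","pan"):
        for r in nets.mark_of(F,n)[:1]: print(n,r["conf"],r["uv"],np.round(onz(F,*r["uv"],92 if n=="pan_grip" else 4),1))
    if nm=="wrist": save(F,"w1",s=1.4); print("camC",-np.array(F["R"]).T@F["t"],np.array(F["R"])[2])
E
python3 c.py
```

```text
q [-0.245  0.059 -0.038  1.474 -0.    -0.122]
wrist grip top 994 112.80134268434982 [array([419. , -30.6]), array([17.4, 62.7]), np.float64(82.5)]
walls 1429 [array([429.3,  42.9]), array([163.8, 124.5]), np.float64(82.8)]
pan_grip 0.57 [271.1, 177.0] [418.  -30.8  92. ]
pan 0.73 [341.4, 161.4] [427.2  60.9   4. ]
camC [336.87127996 -10.99305278 472.99668964] [ 0.29892176 -0.03695363 -0.95356185]
top grip top 0 0 
walls 58 [array([436.4,  85.7]), array([ 79.8, 125.2]), np.float64(80.2)]
pan 0.81 [276.8, 219.9] [439.8  60.9   4. ]
```

View pics/w1.png

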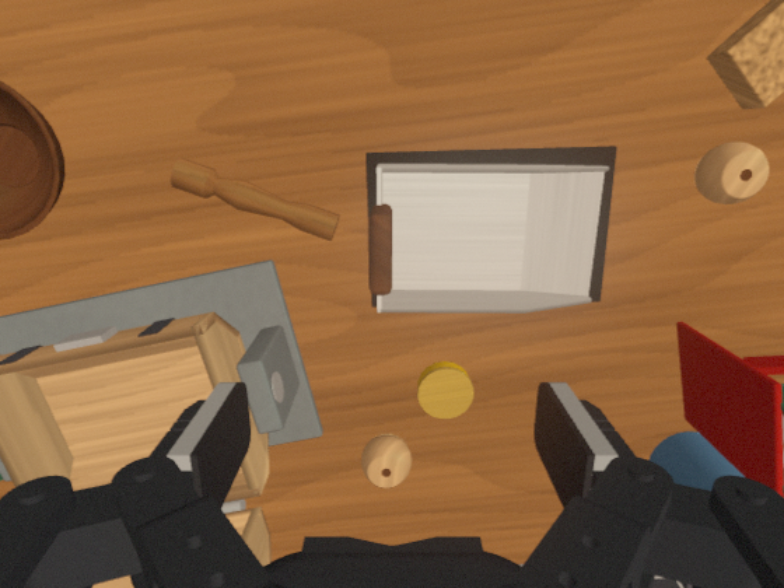

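Wrist view: the grip block is at about (380,248), the pan opens to the right with its ramp at (565,230), and the choice is clear. Going down to pinch it.

```bash
python3 -c "
from h import *
plan([419,-32,72],down(82.8))"
```

```text
ROW [0.0, -0.0, 0.0037] [-0.0056, -0.0113, 0.258] n>=4.1
```

{"fn": "play_rows", "kwargs": {"moves": [[[0, 0, 0, -0.0056, -0.0113, 0.05, 0.0854], [0, 0, 0, -0.0056, -0.0113, 0.1, 0.0854], [0, 0, 0, -0.0056, -0.0113, 0.15, 0.0854], [0, 0, 0, -0.0056, -0.0113, 0.2, 0.0854], [0, 0, 0, -0.0056, -0.0113, 0.24, 0.0854], [0, 0, 0, -0.0056, -0.0113, 0.258, 0.0854], [0, 0, 0, -0.0056, -0.0113, 0.258, 0.0854], [0, 0, 0, -0.0056, -0.0113, 0.258, 0.0], [0, 0, 0, -0.0056, -0.0113, 0.258, 0.0], [0, 0, 0, -0.0056, -0.0113, 0.258, 0.0], [0, 0, 0, -0.0056, -0.0113, 0.258, 0.0], [0, 0, 0, -0.0056, -0.0113, 0.258, 0.0], [0, 0, 0, -0.0056, -0.0113, 0.258, 0.0], [0, 0, 0, -0.0056, -0.0113, 0.258, 0.0]]], "grip_force": 110}}

```text
clock: 6.72
tcp_pos: [419.4, -31.7, 72.5]
tcp_rot: [0.191, 3.135, 0.001]
contact_force: [-1.4, 3.4, 10.3]
grip_width: 0.199
finger_force: 108.2
```

```bash
python3 -c "
from h import *
plan([587,-45,230],down(97.5))"
```

```text
ROW [0.0006, 0.0012, -0.2525] [-0.1681, 0.0073, -0.1573] n>=3.7
```

{"fn": "play_rows", "kwargs": {"moves": [[[0, 0, 0, 0, 0, -0.02, 0], [0, 0, 0, 0, 0, -0.05, 0], [0, 0, 0, 0, 0, -0.1, 0], [0, 0, 0, 0, 0, -0.157, 0], [0, 0, -0.05, -0.04, 0.002, -0.157, 0], [0, 0, -0.1, -0.08, 0.003, -0.157, 0], [0, 0, -0.15, -0.11, 0.005, -0.157, 0], [0, 0, -0.2, -0.14, 0.006, -0.157, 0], [0, 0, -0.2525, -0.168, 0.0073, -0.157, 0], [0, 0, -0.2525, -0.168, 0.0073, -0.157, 0], [0, 0, -0.2525, -0.168, 0.0073, -0.157, 0]]]}}

```text
clock: 8.1
tcp_pos: [586.0, -45.0, 228.7]
tcp_rot: [0.204, -3.134, -0.0]
contact_force: [0.1, -0.4, -3.1]
grip_width: 0.199
finger_force: 107.7
```

```bash
cat > d.py <<'E'
from h import *
s=bot.sense(); print("q",np.round(s["qpos"],3),np.round(s["tcp_pos"],1))
for cam in("wrist","top","scene"):
    F=grab_frame(cam); D=F["depth"]; W=np.full(D.shape+(3,),np.nan); W[D>0]=cloud(F)
    hsv=cv2.cvtColor(F["color"],cv2.COLOR_RGB2HSV)
    red=((hsv[...,0]<5)|(hsv[...,0]>174))&(hsv[...,1]>150)&(hsv[...,2]>80)
    near=(abs(W[...,0]-560)<90)&(abs(W[...,1]-225)<60)&(W[...,2]>50)
    Q=W[red&near]; print(cam,"red",len(Q),np.round(np.percentile(Q,[1,50,99],axis=0)).tolist())
    if len(Q)>20:
        # plate face: fit line y=a x+b on lowest-y points
        from numpy.linalg import lstsq
        a=np.array([1.0]); q=Q.copy()
        for i in range(6):
            A=np.c_[q[:,0]-560,np.ones(len(q))]; c=lstsq(A,q[:,1],rcond=None)[0]; r=q[:,1]-A@c; q=q[r<max(3,np.std(r))]
        print(" plate line slope %.3f y@560 %.1f"%(c[0],c[1]),len(q),"x range",np.percentile(q[:,0],[1,99]),"z",np.percentile(q[:,2],[1,99]))
    grn=(hsv[...,0]>60)&(hsv[...,0]<90)&(hsv[...,1]>90)
    Q=W[grn&(abs(W[...,0]-550)<80)&(W[...,1]>230)&(W[...,1]<430)&(W[...,2]>150)]; 
    if len(Q)>20: print(" walls",len(Q),np.round(np.percentile(Q,[1,50,99],axis=0)).tolist())
    for n in("gate_plate","chute"):
        for r in nets.mark_of(F,n)[:1]: print(n,r["conf"],r["uv"],np.round(onz(F,*r["uv"],100 if n=="gate_plate" else 0),1))
    for r in nets.regions_of(F,"foot1"):
        Q=W[r["mask"]&(W[...,2]>0)]
        if len(Q): 
            t=np.percentile(Q[:,2],90); q=Q[Q[:,2]>t-12]; print("foot",round(r["conf"],2),np.round(cv2.minEnclosingCircle(q[:,:2].astype(np.float32))[0]),np.round(q.mean(0)))
    if cam=="wrist": save(F,"w2",s=1.4)
E
python3 d.py
```

```text
q [-0.215  0.374  0.11   1.308 -0.    -0.345] [586.  -45.  228.7]Traceback (most recent call last):
  File "d.py", line 8, in <module>
    Q=W[red&near]; print(cam,"red",len(Q),np.round(np.percentile(Q,[1,50,99],axis=0)).tolist())
                                                   ~~~~~~~~~~~~~^^^^^^^^^^^^^^^^^^^^
    return _quantile_unchecked(
        a, q, axis, out, overwrite_input, method, keepdims, weights)
    return _ureduce(a,
                    func=_quantile_ureduce_func,
    ...<5 lines>...
                    overwrite_input=overwrite_input,
                    method=method)
    r = func(a, **kwargs)
    result = _quantile(arr,
                       quantiles=q,
    ...<2 lines>...
                       out=out,
                       weights=wgt)
    slices_having_nans = np.isnan(arr[-1, ...])
                                  ~~~^^^^^^^^^
IndexError: index -1 is out of bounds for axis 0 with size 0
```

```bash
sed -i 's/print(cam,"red",len(Q),.*/print(cam,"red",len(Q))/' d.py; sed -i 's/    if cam=="wrist": save.*//; s/^    F=grab_frame(cam);/    F=grab_frame(cam); save(F,"d_"+cam,s=1.4);/' d.py; python3 d.py
```

```text
q [-0.215  0.373  0.11   1.308 -0.    -0.345] [585.9 -45.  229. ]
wrist red 0
foot 0.88 [657. -69.] [655. -71.  40.]
top red 153
 plate line slope 0.130 y@560 218.7 103 x range [520.00373368 610.26010951] z [112.43282081 191.96790294]
 walls 274 [[506.0, 234.0, 187.0], [575.0, 339.0, 250.0], [598.0, 428.0, 304.0]]
gate_plate 0.79 [224.9, 180.7] [564.4 225.9 100. ]
chute 0.84 [224.1, 180.7] [575.6 241.1   0. ]
foot 0.78 [540. 438.] [540. 438. 315.]
foot 0.72 [724. 153.] [724. 153.  41.]
foot 0.66 [545. 389.] [546. 391. 292.]
foot 0.59 [551. 343.] [552. 343. 268.]
foot 0.54 [575.  78.] [577. 113. 190.]
foot 0.52 [558. 293.] [558. 294. 244.]
foot 0.51 [564. 246.] [563. 246. 222.]
foot 0.5 [405. 283.] [405. 282.  40.]
foot 0.5 [653. 399.] [652. 399.  40.]
scene red 173
 plate line slope 0.150 y@560 223.3 104 x range [519.11103408 615.76653515] z [ 74.83622891 191.30199957]
 walls 510 [[510.0, 239.0, 199.0], [579.0, 354.0, 259.0], [601.0, 429.0, 306.0]]
gate_plate 0.54 [295.7, 287.8] [573.8 220.1 100. ]
chute 0.96 [301.1, 303.0] [559.7 232.4   0. ]
foot 0.94 [552. 343.] [554. 345. 268.]
foot 0.9 [653. 403.] [654. 404.  40.]
foot 0.81 [665. -57.] [666. -54.  40.]
foot 0.8 [571. 257.] [567. 253. 224.]
foot 0.76 [726. 156.] [727. 158.  40.]
foot 0.71 [541. 441.] [542. 442. 315.]
foot 0.62 [550. 393.] [548. 394. 292.]
foot 0.62 [405. 284.] [407. 285.  41.]
foot 0.61 [563. 300.] [560. 298. 245.]
```

View pics/d_wrist.png

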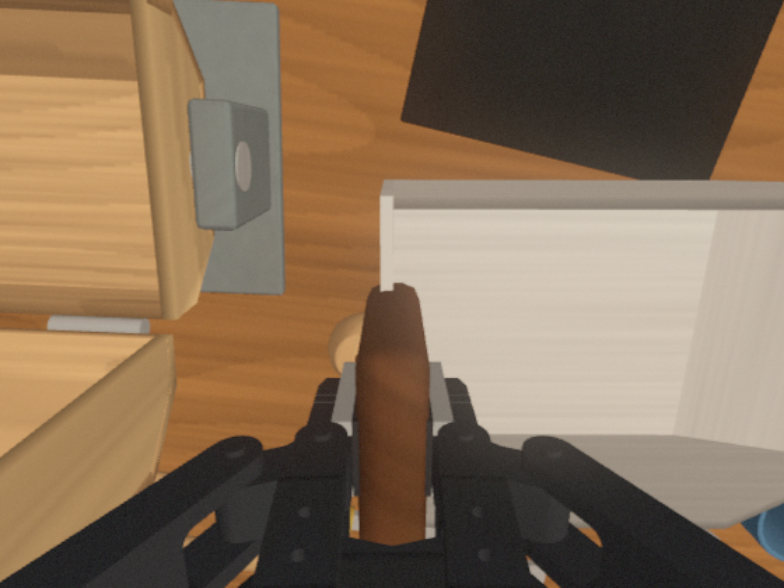

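```bash
python3 -c "
from h import *
F=grab_frame('wrist'); Q=cloud(F); s=bot.sense(); R=Ro.from_rotvec(s['tcp_rot']).as_matrix(); T=(Q-s['tcp_pos'])@R
# tool coords: y fwd, z down
for a,b in((20,60),(60,100),(100,130),(130,150),(150,175),(175,205)):
    m=(T[:,1]>a)&(T[:,1]<b)&(T[:,0]>-5)&(T[:,0]<50)&(T[:,2]>20)&(T[:,2]<90); print(a,b,m.sum(),np.round(np.median(T[m,2]),1) if m.any() else '')
m=(T[:,2]>0)&(T[:,2]<25)&(T[:,1]>15)&(T[:,1]<150)&(abs(T[:,0])<90);print(np.percentile(T[m,0],[1,50,99]))
plan([594.7,-8,126],down(97.2,-6))
plan([591,21.6,126],down(97.2,-6))"
```

```text
20 60 5722 64.0
60 100 5725 63.9
100 130 4319 63.8
130 150 3334 62.2
150 175 2497 57.3
175 205 0 
[-61.80073791  59.01600791  61.85801553]
ROW [-0.1047, -0.0003, 0.005] [-0.0128, 0.0358, 0.103] n>=1.8
ROW [-0.1047, -0.0003, 0.005] [-0.013, 0.0656, 0.103] n>=2.0
```

{"fn": "play_rows", "kwargs": {"moves": [[[-0.03, 0, 0, -0.003, 0, 0.03, 0], [-0.06, 0, 0.002, -0.006, 0.01, 0.06, 0], [-0.09, 0, 0.004, -0.01, 0.02, 0.09, 0], [-0.105, 0, 0.005, -0.0128, 0.0358, 0.103, 0], [-0.105, 0, 0.005, -0.0128, 0.0358, 0.103, 0], [-0.105, 0, 0.005, -0.0128, 0.045, 0.103, 0], [-0.105, 0, 0.005, -0.0129, 0.05, 0.103, 0], [-0.105, 0, 0.005, -0.0129, 0.055, 0.103, 0], [-0.105, 0, 0.005, -0.0129, 0.055, 0.103, 0]]]}}

```text
clock: 9.93
tcp_pos: [592.3, 11.4, 126.3]
tcp_rot: [0.197, -3.125, -0.164]
contact_force: [1.0, -0.5, -2.4]
grip_width: 0.198
finger_force: 107.8
```

```bash
python3 -c "
from h import *
s=bot.sense(); print(np.round(s['qpos'],3),np.round(s['tcp_pos'],1),np.round(s['contact_force'],1))
F=grab_frame('scene'); save(F,'e1',(230,190,430,360),4); 
plan([590.5,21.6,126],down(97.2,-6)); plan([587,49,126],down(97.2,-6))"
```

```text
[-0.167  0.44  -0.07   1.091  0.1   -0.295] [592.3  11.4 126.3] [ 1.  -0.5 -2.4]
ROW [0.0001, -0.0001, 0.0003] [0.0005, 0.0105, 0.0012] n>=0.2
ROW [0.0001, -0.0001, 0.0003] [0.0005, 0.038, 0.0041] n>=0.6
```

View pics/e1.png

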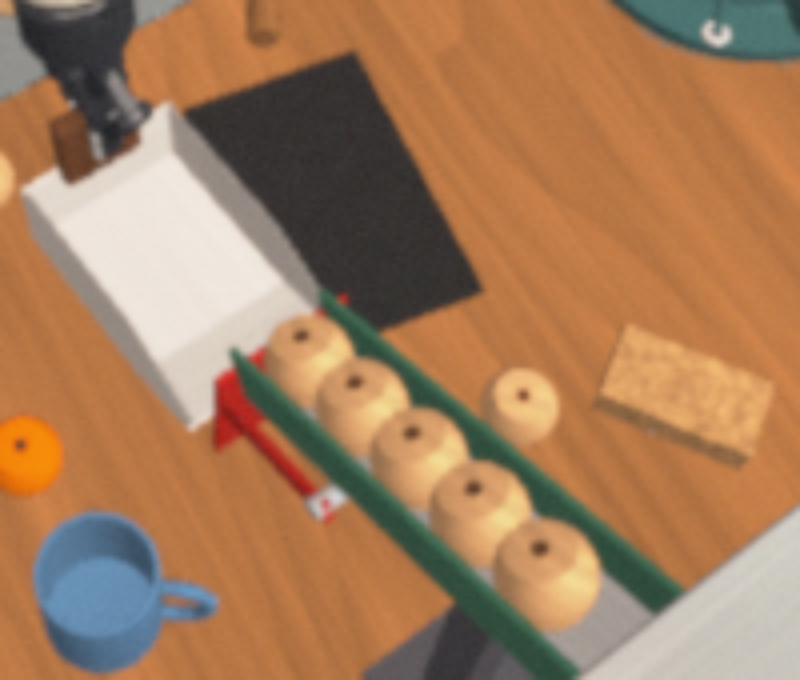

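The pan is just short of the red plate and centred on it. Now pushing.

{"fn": "play_rows", "kwargs": {"moves": [[[0, 0, 0, 0, 0.006, 0.0006, 0], [0, 0, 0, 0, 0.012, 0.0013, 0], [0, 0, 0, 0, 0.018, 0.002, 0], [0, 0, 0, 0, 0.024, 0.0026, 0], [0, 0, 0, 0, 0.03, 0.0032, 0], [0, 0, 0, 0, 0.034, 0.0036, 0], [0, 0, 0, 0, 0.034, 0.0036, 0]]]}}

```text
clock: 10.85
tcp_pos: [588.0, 44.8, 125.8]
tcp_rot: [0.197, -3.124, -0.161]
contact_force: [1.1, -6.3, -5.4]
grip_width: 0.195
finger_force: 108.2
```

```bash
python3 -c "
from h import *
s=bot.sense(); print(np.round(s['qpos'],3),np.round(s['tcp_pos'],1),np.round(s['contact_force'],1))
F=grab_frame('scene'); save(F,'e2',(230,190,430,360),4)"
```

```text
[-0.111  0.432 -0.085  1.079  0.1   -0.238] [588.   44.8 125.8] [ 1.1 -6.3 -5.4]
```

View pics/e2.png

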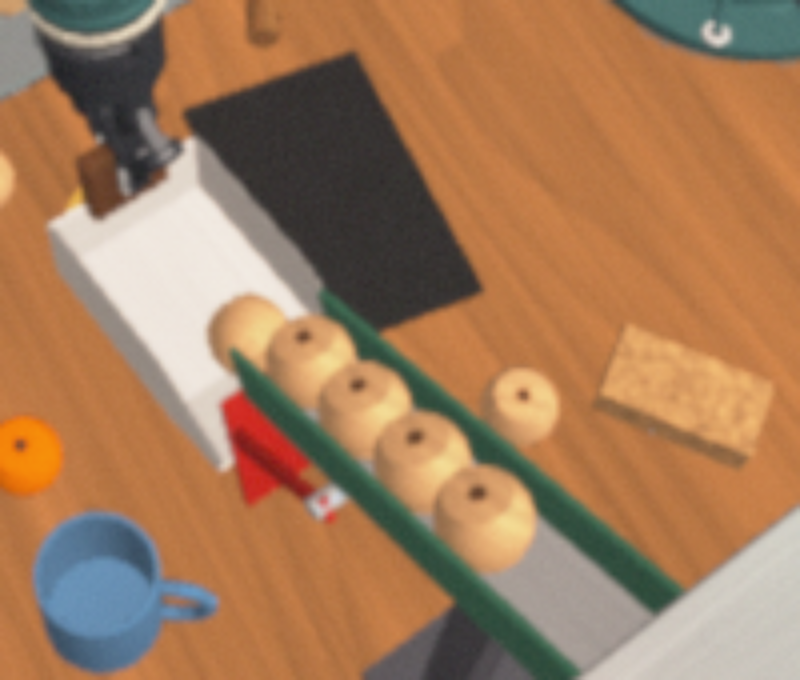

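The gate is open and the first foot is tipping into the pan. I'll push a little further and wait.

{"fn": "play_rows", "kwargs": {"moves": [[[0, 0, 0, 0, 0.003, 0.0003, 0], [0, 0, 0, 0, 0.003, 0.0003, 0], [0, 0, 0, 0, 0.003, 0.0003, 0], [0, 0, 0, 0, 0.003, 0.0003, 0], [0, 0, 0, 0, 0.003, 0.0003, 0], [0, 0, 0, 0, 0.003, 0.0003, 0], [0, 0, 0, 0, 0.003, 0.0003, 0], [0, 0, 0, 0, 0.003, 0.0003, 0], [0, 0, 0, 0, 0.003, 0.0003, 0], [0, 0, 0, 0, 0.003, 0.0003, 0], [0, 0, 0, 0, 0.003, 0.0003, 0], [0, 0, 0, 0, 0.003, 0.0003, 0]]]}}

```text
clock: 12.4
tcp_pos: [587.6, 47.0, 125.5]
tcp_rot: [0.196, -3.124, -0.159]
contact_force: [1.3, -10.0, -9.2]
grip_width: 0.198
finger_force: 113.4
```

```bash
python3 -c "
from h import *
s=bot.sense(); print(np.round(s['qpos'],3),np.round(s['tcp_pos'],1),np.round(s['contact_force'],1))
F=grab_frame('scene'); save(F,'e3',(230,190,430,360),4)"
```

```text
[-0.107  0.432 -0.086  1.078  0.099 -0.233] [587.6  47.  125.5] [  1.3 -10.   -9.2]
```

View pics/e3.png

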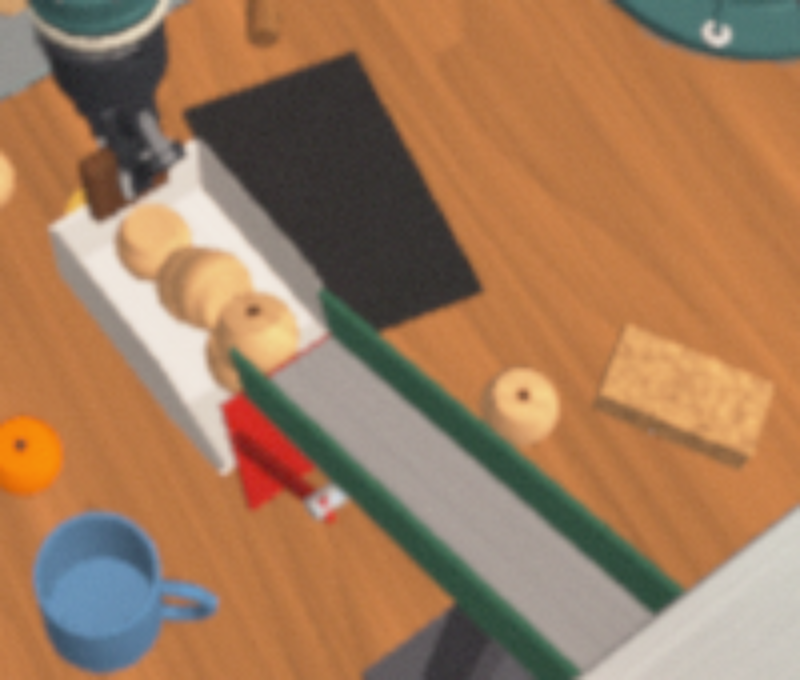

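```bash
cat > feet.py <<'E'
from h import *
import sys
s=bot.sense(); R=Ro.from_rotvec(s['tcp_rot']).as_matrix()
for cam in sys.argv[1:]:
    F=grab_frame(cam); D=F["depth"]; W=np.full(D.shape+(3,),np.nan); W[D>0]=cloud(F)
    for r in nets.regions_of(F,"foot1"):
        Q=W[r["mask"]&(W[...,2]>0)]
        if len(Q)<30 or r["conf"]<.3: continue
        c=np.median(Q,0); print(cam,round(r["conf"],2),len(Q),"world med",np.round(c),"top z",np.round(np.percentile(Q[:,2],95)),"tool",np.round((c-s["tcp_pos"])@R), "rgb",np.median(F["color"][r["mask"]],0))
E
python3 feet.py wrist scene top
python3 - <<'E'
from h import *
F=grab_frame("wrist"); save(F,"w3",s=1.2)
E
```

```text
wrist 0.86 5537 world med [574.  79. 105.] top z 108.0 tool [10. 32. 24.] rgb [208. 164. 112.]
wrist 0.82 10636 world med [571. 138. 152.] top z 163.0 tool [  5.  95. -17.] rgb [166. 125.  83.]
wrist 0.65 7597 world med [569. 118. 115.] top z 122.0 tool [ 9. 71. 18.] rgb [183. 143.  99.]
wrist 0.64 4698 world med [655. -54.  41.] top z 43.0 tool [ -54. -117.   73.] rgb [210. 165. 111.]
wrist 0.56 2080 world med [553. 175. 106.] top z 119.0 tool [ 18. 129.  33.] rgb [154.  116.5  79. ]
scene 0.93 369 world med [654. 405.  40.] top z 44.0 tool [-111.  337.  120.] rgb [142.  68. 161.]
scene 0.86 286 world med [409. 288.  39.] top z 45.0 tool [147. 251. 112.] rgb [232. 177. 118.]
scene 0.81 269 world med [585. 157. 156.] top z 164.0 tool [-11. 112. -19.] rgb [228. 175. 118.]
scene 0.81 306 world med [727. 161.  39.] top z 45.0 tool [-153.   86.   95.] rgb [243. 130.  10.]
scene 0.79 288 world med [573. 204. 170.] top z 177.0 tool [ -5. 161. -28.] rgb [226. 170. 115.]
scene 0.75 265 world med [591.  84. 104.] top z 109.0 tool [-8. 34. 25.] rgb [235. 185. 125.]
scene 0.73 260 world med [667. -51.  38.] top z 45.0 tool [ -66. -115.   76.] rgb [233. 179. 119.]
scene 0.58 63 world med [596. 119. 111.] top z 138.0 tool [-18.  69.  21.] rgb [177. 130.  90.]
scene 0.56 60 world med [594. 195. 110.] top z 119.0 tool [-25. 144.  30.] rgb [180.5 135.5  95. ]
top 0.66 173 world med [650. 396.  39.] top z 48.0 tool [-106.  328.  120.] rgb [131.  59. 135.]
top 0.55 250 world med [578. 150. 153.] top z 165.0 tool [ -3. 106. -17.] rgb [220. 162. 101.]
top 0.55 230 world med [571. 198. 168.] top z 177.0 tool [ -2. 155. -27.] rgb [215.  154.5  94. ]
top 0.53 184 world med [403. 280.  39.] top z 47.0 tool [154. 244. 112.] rgb [227. 168. 102.]
top 0.5 173 world med [722. 152.  39.] top z 46.0 tool [-147.   78.   95.] rgb [246. 123.  12.]
```

View pics/w3.png

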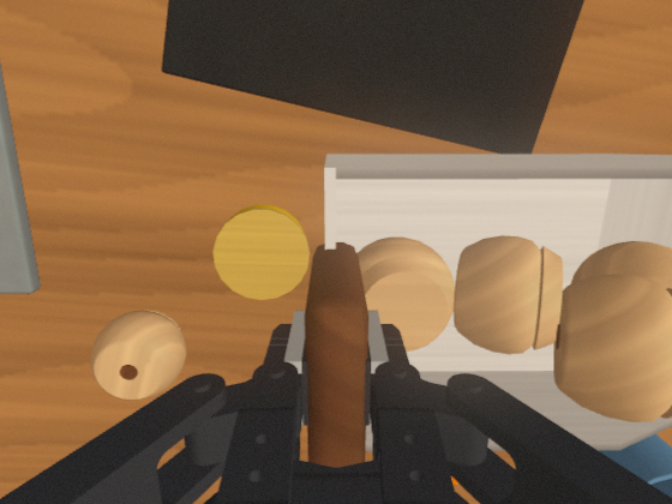

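All five are in the pan, but two lie stacked near the front. I'll tip the nose up further and shake sideways to settle them while the gate stays held.

```bash
python3 -c "
from h import *
s=bot.sense(); d=np.array([np.cos(np.radians(97.2)),np.sin(np.radians(97.2)),0])
p=np.array(s['tcp_pos'])-1.8*d; p[2]=105
plan(p,down(97.2,-12))"
```

```text
ROW [-0.1073, -0.0011, -0.0005] [-0.0, -0.0039, 0.0202] n>=0.6
```

{"fn": "play_rows", "kwargs": {"moves": [[[-0.05, 0, 0, 0, -0.002, 0.01, 0], [-0.107, 0, 0, 0, -0.0039, 0.02, 0], [-0.107, 0, 0, 0.012, -0.0039, 0.02, 0], [-0.107, 0, 0, -0.012, -0.0039, 0.02, 0], [-0.107, 0, 0, 0.012, -0.0039, 0.02, 0], [-0.107, 0, 0, -0.012, -0.0039, 0.02, 0], [-0.107, 0, 0, 0.012, -0.0039, 0.02, 0], [-0.107, 0, 0, -0.012, -0.0039, 0.02, 0], [-0.107, 0, 0, 0.012, -0.0039, 0.02, 0], [-0.107, 0, 0, -0.012, -0.0039, 0.02, 0], [-0.107, 0, 0, 0, -0.0039, 0.02, 0], [-0.107, 0, 0, 0, -0.0039, 0.02, 0], [-0.107, 0, 0, 0, -0.0039, 0.02, 0]]]}}

```text
clock: 14.42
tcp_pos: [588.2, 44.7, 105.3]
tcp_rot: [0.194, -3.105, -0.324]
contact_force: [2.2, -12.3, -10.1]
grip_width: 0.193
finger_force: 113.5
```

```bash
python3 feet.py wrist scene
```

```text
wrist 0.91 5860 world med [652. -56.  41.] top z 43.0 tool [ -51. -119.   41.] rgb [214. 169. 115.]
wrist 0.81 342 world med [555. 185. 106.] top z 113.0 tool [ 15. 140.  29.] rgb [127.  94.  62.]
wrist 0.73 8051 world med [556. 112. 103.] top z 110.0 tool [24. 68. 17.] rgb [183. 143.  97.]
wrist 0.72 7081 world med [599. 155. 103.] top z 108.0 tool [-24. 105.  25.] rgb [199. 155. 105.]
wrist 0.69 5806 world med [571.  78.  88.] top z 92.0 tool [13. 31. 24.] rgb [208. 164. 112.]
wrist 0.68 8237 world med [538. 148. 111.] top z 118.0 tool [ 37. 107.  17.] rgb [178. 136.  91.]
wrist 0.51 87 world med [735. 161.  42.] top z 189.0 tool [-160.   82.   81.] rgb [223. 125.   8.]
scene 0.86 287 world med [727. 162.  40.] top z 45.0 tool [-152.   83.   84.] rgb [244. 132.  10.]
scene 0.78 284 world med [410. 288.  40.] top z 45.0 tool [146. 245. 119.] rgb [232.5 178.  118. ]
scene 0.75 217 world med [552. 161. 112.] top z 119.0 tool [ 22. 119.  18.] rgb [221. 165. 113.]
scene 0.72 239 world med [571. 127. 104.] top z 111.0 tool [ 7. 82. 19.] rgb [226. 172. 118.]
scene 0.7 214 world med [590.  86.  88.] top z 93.0 tool [-6. 36. 26.] rgb [231. 178. 120.]
scene 0.7 2842 world med [ 667. -221.  263.] top z 296.0 tool [ -45. -235. -211.] rgb [207. 152. 103.]
scene 0.68 330 world med [654. 405.  41.] top z 45.0 tool [-110.  328.  135.] rgb [142.  67. 165.]
scene 0.53 247 world med [606. 172. 104.] top z 109.0 tool [-33. 121.  27.] rgb [234. 181. 123.]
scene 0.49 252 world med [666. -50.  38.] top z 45.0 tool [ -66. -115.   44.] rgb [234. 179. 120.]
scene 0.47 183 world med [547. 199. 130.] top z 137.0 tool [ 22. 160.   8.] rgb [217. 161. 109.]
```

Run:
```python
from h import *
for cam in("top","scene"):
    F=grab_frame(cam); Q=cloud(F)
    m=(Q[:,2]>111)&(Q[:,2]<119)&(abs(Q[:,0]-550)<130)&(abs(Q[:,1]+265)<150); q=Q[m]
    r=cv2.minAreaRect(q[:,:2].astype(np.float32)); print(cam,"rim",m.sum(),[np.round(v,1) for v in r])
    for y0 in range(-380,-140,30):
        k=q[abs(q[:,1]-y0)<8]; print(y0,np.round(np.sort(k[:,0])[[0,len(k)//2,-1]]) if len(k) else '',end=' ')
    for x0 in range(450,680,30):
        k=q[abs(q[:,0]-x0)<8]; print(x0,np.round(np.sort(k[:,1])[[0,len(k)//2,-1]]) if len(k) else '',end=' ')
    print()
    m=(Q[:,2]>58)&(Q[:,2]<75)&(abs(Q[:,0]-550)<60)&(abs(Q[:,1]+265)<110); q=Q[m]; print("floor",m.sum(),np.round(np.percentile(q,[1,50,99],axis=0)).tolist())
    hsv=cv2.cvtColor(F["color"],cv2.COLOR_RGB2HSV); yel=(hsv[...,0]>20)&(hsv[...,0]<32)&(hsv[...,1]>150)
    q=cloud(F,yel); q=q[(q[:,2]>180)&(q[:,1]<-150)]; print("tab",len(q),np.round(np.percentile(q,[2,50,98],axis=0)).tolist())
    for r in nets.mark_of(F,"barrel")[:2]: print(r["conf"],onz(F,*r["uv"],0))
    for r in nets.mark_of(F,"lid_tab")[:1]: print("tab",r["conf"],world(F,*r["uv"]))
s=bot.sense(); d=np.array([np.cos(np.radians(97.2)),np.sin(np.radians(97.2)),0])
p=np.array(s['tcp_pos']); plan(p-70*d,down(97.2,-12)); plan(p-70*d+[0,0,180],down(97.2,-12))
```

```text
top rim 489 [array([ 553.3, -271.9]), array([186.9, 207.5]), np.float64(5.3)]
-380 [475. 503. 586.] -350 [472. 628. 644.] -320 [468. 629. 641.] -290 [463. 472. 629.] -260 [460. 622. 629.] -230 [463. 619. 632.] -200 [460. 616. 629.] -170 [457. 553. 620.] 450 [-177. -177. -177.] 480 [-380. -339. -176.] 510 [-377. -371. -174.] 540 [-375. -368. -171.] 570 [-372. -175. -168.] 600 [-370. -172. -166.] 630 [-366. -291. -182.] 660  
floor 679 [[490.0, -372.0, 58.0], [559.0, -279.0, 62.0], [609.0, -166.0, 75.0]]
tab 22 [[631.0, -290.0, 309.0], [634.0, -257.0, 314.0], [637.0, -223.0, 319.0]]
0.92 [ 547.43141294 -271.74015708    0.        ]
tab 0.69 [ 630.93554269 -259.72888857  310.73912178]
scene rim 55 [array([ 589.2, -283.1]), array([252.1,  28.1]), np.float64(78.9)]
-380 [560. 564. 575.] -350  -320  -290  -260  -230  -200 [613. 615. 615.] -170 [598. 613. 627.] 450  480  510  540  570 [-374. -366. -363.] 600 [-172. -167. -164.] 630 [-165. -165. -165.] 660  
floor 74 [[566.0, -368.0, 58.0], [595.0, -229.0, 66.0], [604.0, -164.0, 75.0]]
tab 5 [[629.0, -292.0, 309.0], [632.0, -223.0, 313.0], [637.0, -221.0, 318.0]]
tab 0.77 [ 638.91010681 -259.06332716  312.49457183]
ROW [-0.0015, -0.0004, -0.0006] [-0.0, -0.0685, -0.0144] n>=1.1
ROW [-0.0015, -0.0004, -0.0006] [0.0001, -0.0313, -0.1906] n>=3.1
```

{"fn": "play_rows", "kwargs": {"moves": [[[0, 0, 0, 0, -0.015, -0.003, 0], [0, 0, 0, 0, -0.03, -0.0065, 0], [0, 0, 0, 0, -0.05, -0.0105, 0], [0, 0, 0, 0, -0.0685, -0.0144, 0], [0, 0, 0, 0, -0.063, -0.04, 0], [0, 0, 0, 0, -0.055, -0.075, 0], [0, 0, 0, 0, -0.047, -0.115, 0], [0, 0, 0, 0, -0.039, -0.155, 0], [0, 0, 0, 0, -0.0313, -0.19, 0], [0, 0, 0, 0, -0.0313, -0.19, 0]]]}}

```text
clock: 16.18
tcp_pos: [597.7, -24.8, 286.7]
tcp_rot: [0.195, -3.108, -0.329]
contact_force: [0.9, -0.4, -6.0]
grip_width: 0.198
finger_force: 113.7
```

```bash
python3 feet.py wrist
python3 - <<'E'
from h import *
plan([470,40,340],down(50,-10));
E
```

```text
wrist 0.87 5899 world med [581.   9. 270.] top z 274.0 tool [12. 31. 24.] rgb [205. 160. 110.]
wrist 0.75 8051 world med [566.  43. 285.] top z 293.0 tool [23. 69. 16.] rgb [180. 139.  95.]
wrist 0.73 227 world med [567. 116. 289.] top z 295.0 tool [ 13. 141.  28.] rgb [125.  92.  61.]
wrist 0.7 1678 world med [658. -59.  41.] top z 43.0 tool [-55. -92. 231.] rgb [209. 165. 111.]
wrist 0.69 6937 world med [608.  83. 285.] top z 291.0 tool [-24. 103.  24.] rgb [198. 154. 103.]
wrist 0.66 8427 world med [548.  79. 293.] top z 301.0 tool [ 37. 108.  16.] rgb [174. 133.  88.]
ROW [0.0351, -0.1592, 0.808] [0.1178, 0.0898, -0.0381] n>=4.4
```

{"fn": "play_rows", "kwargs": {"moves": [[[0.004, -0.02, 0.1, 0.014, 0.011, -0.005, 0], [0.009, -0.04, 0.2, 0.03, 0.022, -0.01, 0], [0.013, -0.06, 0.3, 0.044, 0.033, -0.015, 0], [0.018, -0.08, 0.4, 0.059, 0.045, -0.019, 0], [0.022, -0.1, 0.5, 0.073, 0.056, -0.024, 0], [0.026, -0.12, 0.6, 0.088, 0.067, -0.029, 0], [0.031, -0.14, 0.7, 0.103, 0.078, -0.034, 0], [0.035, -0.159, 0.808, 0.118, 0.09, -0.038, 0], [0.035, -0.159, 0.808, 0.118, 0.09, -0.038, 0]]]}}

```text
clock: 17.4
tcp_pos: [468.2, 41.3, 340.1]
tcp_rot: [1.05, 2.888, 0.253]
contact_force: [-0.3, 0.4, -7.3]
grip_width: 0.195
finger_force: 113.7
```

Run:
```python
from h import *
print(np.round(bot.sense()["qpos"],3))
plan([455,40,340],down(-20,-10));
```

```text
[-0.18   0.077 -0.004  1.404  0.152  0.524]
ROW [-0.0007, -0.2129, 1.2037] [0.0093, -0.0094, -0.0015] n>=6.5
```

{"fn": "play_rows", "kwargs": {"moves": [[[0, -0.018, 0.1, 0.001, -0.001, 0, 0], [0, -0.035, 0.2, 0.002, -0.002, 0, 0], [0, -0.053, 0.3, 0.003, -0.003, 0, 0], [0, -0.07, 0.4, 0.004, -0.004, 0, 0], [0, -0.089, 0.5, 0.005, -0.005, 0, 0], [0, -0.106, 0.6, 0.006, -0.006, 0, 0], [0, -0.124, 0.7, 0.007, -0.007, 0, 0], [0, -0.142, 0.8, 0.008, -0.008, 0, 0], [0, -0.159, 0.9, 0.009, -0.009, 0, 0], [0, -0.177, 1.0, 0.009, -0.009, 0, 0], [0, -0.195, 1.1, 0.009, -0.009, 0, 0], [0, -0.213, 1.204, 0.009, -0.009, 0, 0], [0, -0.213, 1.204, 0.009, -0.009, 0, 0]]]}}

```text
clock: 19.02
tcp_pos: [457.0, 39.9, 337.8]
tcp_rot: [2.453, 1.721, 0.148]
contact_force: [0.4, -0.3, -6.2]
grip_width: 0.194
finger_force: 113.7
```

Run:
```python
from h import *
print(np.round(bot.sense()["qpos"],3))
plan([450,30,360],down(-85.2,-10));
```

```text
[-0.06   0.019 -0.075  1.311 -0.049  1.854]
ROW [-0.0015, -0.1961, 1.1225] [-0.0117, 0.0006, -0.0224] n>=6.1
```

{"fn": "play_rows", "kwargs": {"moves": [[[0, -0.018, 0.1, -0.001, 0, -0.002, 0], [0, -0.035, 0.2, -0.002, 0, -0.004, 0], [0, -0.053, 0.3, -0.003, 0, -0.006, 0], [0, -0.07, 0.4, -0.004, 0, -0.008, 0], [0, -0.087, 0.5, -0.005, 0, -0.01, 0], [0, -0.105, 0.6, -0.006, 0, -0.012, 0], [0, -0.122, 0.7, -0.007, 0, -0.014, 0], [0, -0.14, 0.8, -0.008, 0, -0.016, 0], [0, -0.157, 0.9, -0.009, 0, -0.018, 0], [0, -0.175, 1.0, -0.01, 0, -0.02, 0], [-0.001, -0.196, 1.1225, -0.0117, 0.0006, -0.0224, 0], [-0.001, -0.196, 1.1225, -0.0117, 0.0006, -0.0224, 0]]]}}

```text
clock: 20.52
tcp_pos: [450.4, 29.9, 360.7]
tcp_rot: [2.966, 0.126, 0.013]
contact_force: [0.5, 0.1, -5.7]
grip_width: 0.194
finger_force: 113.8
```

```bash
python3 feet.py wrist;python3 - <<'E'
from h import *
s=bot.sense(); print(np.round(s["qpos"],3))
B=np.array([546,-272]);yb=np.array([np.cos(np.radians(94.8)),np.sin(np.radians(94.8))])
def tgt(edge_y,edge_z,th):
    t=np.radians(th); x,z=-195,48
    f=x*np.cos(t)+z*np.sin(t); zz=-x*np.sin(t)+z*np.cos(t)
    p=B+yb*(edge_y-f); return [*p,edge_z+zz]
for a in((110,230,-10),(60,150,0),(50,128,25),(50,128,50)):
    print(a,np.round(tgt(*a)))
    plan(tgt(*a),down(-85.2,a[2]),s)
E
```

```text
wrist 0.92 8150 world med [476. -40. 357.] top z 364.0 tool [19. 70. 16.] rgb [199. 156. 106.]
wrist 0.88 8424 world med [491. -78. 363.] top z 371.0 tool [ 31. 109.  17.] rgb [204. 160. 108.]
wrist 0.87 1784 world med [408. 278.  41.] top z 44.0 tool [ -22. -302.  272.] rgb [185. 142.  92.]
wrist 0.79 5919 world med [463.  -5. 343.] top z 347.0 tool [ 9. 32. 24.] rgb [208. 171. 118.]
wrist 0.74 5270 world med [551. 219. 139.] top z 185.0 tool [ 116. -215.  188.] rgb [103.  21.  17.]
wrist 0.63 370 world med [642. -55.  34.] top z 42.0 tool [184.  43. 340.] rgb [193. 149.  99.]
wrist 0.56 6666 world med [430. -74. 355.] top z 359.0 tool [-29.  99.  23.] rgb [205. 163. 111.]
wrist 0.55 239 world med [ 469. -112.  361.] top z 366.0 tool [  6. 141.  24.] rgb [158. 119.  78.]
wrist 0.53 33876 world med [470. -32. 345.] top z 402.0 tool [14. 60. 27.] rgb [148. 137. 122.]
[-0.005  0.124  0.108  1.537 -0.173  3.05 ]
(110, 230, -10) [520.  37. 243.]
ROW [-0.0005, -0.0022, 0.0019] [0.0701, -0.0217, 0.1157] n>=2.2
(60, 150, 0) [525. -18. 198.]
ROW [0.1741, -0.0021, 0.0021] [0.0698, 0.025, 0.17] n>=3.0
(50, 128, 25) [529. -66. 254.]
ROW [0.6104, -0.0016, 0.0025] [0.0698, 0.0825, 0.1234] n>=3.3
(50, 128, 50) [ 534. -134.  308.]
ROW [1.0467, -0.001, 0.0029] [0.0698, 0.1588, 0.0816] n>=5.6
```

{"fn": "play_rows", "kwargs": {"moves": [[[0, 0, 0, 0.035, -0.011, 0.04, 0], [0, 0, 0, 0.07, -0.02, 0.09, 0], [0.05, 0, 0, 0.07, -0.01, 0.116, 0], [0.1, 0, 0, 0.07, 0.008, 0.13, 0], [0.174, 0, 0.002, 0.07, 0.02, 0.156, 0], [0.28, 0, 0.002, 0.07, 0.04, 0.15, 0], [0.39, 0, 0.002, 0.07, 0.055, 0.143, 0], [0.5, 0, 0.002, 0.07, 0.069, 0.133, 0], [0.61, 0, 0.002, 0.07, 0.0825, 0.1234, 0], [0.72, 0, 0.003, 0.07, 0.1016, 0.111, 0], [0.83, 0, 0.003, 0.07, 0.1207, 0.1, 0], [0.94, 0, 0.003, 0.07, 0.14, 0.09, 0], [1.047, 0, 0.003, 0.07, 0.1588, 0.0816, 0], [1.047, 0, 0.003, 0.07, 0.1588, 0.0816, 0], [1.047, 0, 0.003, 0.07, 0.1588, 0.0816, 0], [1.047, 0, 0.003, 0.07, 0.1588, 0.0816, 0], [1.047, 0, 0.003, 0.07, 0.1588, 0.0816, 0], [1.047, 0, 0.003, 0.07, 0.1588, 0.0816, 0]]]}}

```text
clock: 22.88
tcp_pos: [533.7, -133.9, 309.4]
tcp_rot: [-2.269, -0.092, 0.039]
contact_force: [1.5, -0.6, -2.4]
grip_width: 0.197
finger_force: 114.2
```

```bash
python3 feet.py wrist scene;python3 - <<'E'
from h import *
s=bot.sense(); print(np.round(s["qpos"],3))
F=grab_frame("scene"); save(F,"p1",(140,60,340,230),4)
E
```

```text
wrist 0.92 661 world med [650. 385.  35.] top z 43.0 tool [ 157. -117.  566.] rgb [102.  49. 110.]
wrist 0.8 645 world med [409. 268.  34.] top z 44.0 tool [-93. -54. 491.] rgb [169. 128.  85.]
wrist 0.7 13510 world med [ 630. -179.  286.] top z 288.0 tool [ 92.  53. -25.] rgb [231. 184. 128.]
wrist 0.6 402 world med [706. 144.  31.] top z 43.0 tool [193.  43. 381.] rgb [195. 107.  18.]
scene 0.81 255 world med [668. -50.  39.] top z 45.0 tool [140. 160. 231.] rgb [230. 175. 118.]
scene 0.72 277 world med [410. 287.  40.] top z 45.0 tool [-91. -71. 502.] rgb [229. 175. 117.]
scene 0.64 69 world med [ 523. -299.  107.] top z 112.0 tool [-24. 261.   5.] rgb [218. 162. 109.]
scene 0.6 46 world med [ 541. -200.   90.] top z 259.0 tool [  1. 211.  90.] rgb [213.5 163.  121.5]
scene 0.57 102 world med [ 594. -223.   91.] top z 106.0 tool [ 53. 227.  69.] rgb [204.  152.5 106. ]
scene 0.56 2974 world med [431.  70.   4.] top z 9.0 tool [-87.  97. 358.] rgb [55. 51. 49.]
scene 0.53 292 world med [727. 160.  40.] top z 45.0 tool [215.  28. 386.] rgb [243. 130.  10.]
scene 0.5 195 world med [ 557. -331.   99.] top z 110.0 tool [  7. 289. -16.] rgb [224. 169. 115.]
scene 0.46 55 world med [ 584. -283.  105.] top z 112.0 tool [ 37. 255.  15.] rgb [231. 180. 123.]
[-0.694  0.677  0.507  2.093  0.581  2.153]
```

View pics/p1.png

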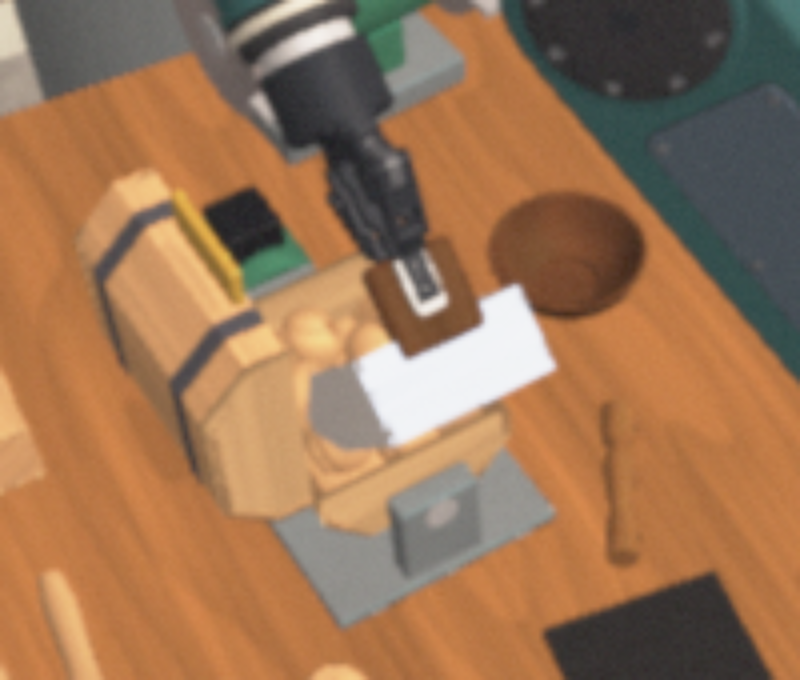

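The feet lie in the trough and the pan looks empty. I'll withdraw it along the same path.

```bash
cat > t.py <<'E'
from h import *
B=np.array([546,-272]);yb=np.array([np.cos(np.radians(94.8)),np.sin(np.radians(94.8))])
def tgt(edge_y,edge_z,th):
    t=np.radians(th); x,z=-195,48
    f=x*np.cos(t)+z*np.sin(t); zz=-x*np.sin(t)+z*np.cos(t)
    p=B+yb*(edge_y-f); return [*p,edge_z+zz]
E
python3 - <<'E'
from t import *
s=bot.sense()
for a in((60,145,40),(70,165,25),(90,200,0)):
    plan(tgt(*a),down(-85.2,a[2]),s)
plan([455,40,330],down(-85.2,0),s)
E
```

```text
ROW [-0.1738, -0.0046, -0.002] [0.0005, -0.0245, 0.0321] n>=0.9
ROW [-0.4356, -0.0044, -0.0026] [0.0002, -0.0429, 0.0792] n>=2.3
ROW [-0.8719, -0.0038, -0.0036] [-0.0001, -0.0477, 0.1517] n>=4.7
ROW [-0.8719, -0.0038, -0.0036] [-0.0647, -0.132, 0.1243] n>=4.7
```

{"fn": "play_rows", "kwargs": {"moves": [[[-0.09, 0, 0, 0, -0.012, 0.016, 0], [-0.174, 0, 0, 0, -0.0245, 0.032, 0], [-0.26, 0, 0, 0, -0.031, 0.048, 0], [-0.35, 0, 0, 0, -0.037, 0.064, 0], [-0.4356, 0, 0, 0, -0.043, 0.079, 0], [-0.58, 0, 0, 0, -0.045, 0.103, 0], [-0.73, 0, 0, 0, -0.047, 0.127, 0], [-0.872, 0, 0, 0, -0.048, 0.152, 0], [-0.872, 0, 0, -0.03, -0.085, 0.14, 0], [-0.872, 0, 0, -0.0647, -0.132, 0.1243, 0], [-0.872, 0, 0, -0.0647, -0.132, 0.1243, 0]]]}}

```text
clock: 24.5
tcp_pos: [453.9, 41.0, 333.3]
tcp_rot: [-3.139, -0.126, -0.01]
contact_force: [0.3, -0.0, -3.3]
grip_width: 0.193
finger_force: 114.3
```

```bash
python3 feet.py wrist scene;python3 - <<'E'
from h import *
s=bot.sense(); print(np.round(s["qpos"],3))
for c in("scene","top"):
    F=grab_frame(c); hsv=cv2.cvtColor(F["color"],cv2.COLOR_RGB2HSV); blk=(hsv[...,2]<75)
    D=F["depth"]; W=np.full(D.shape+(3,),np.nan); W[D>0]=cloud(F)
    m=blk&(abs(W[...,2]-3)<8)&(abs(W[...,0]-432)<110)&(abs(W[...,1]-70)<150)
    n,l,st,_=cv2.connectedComponentsWithStats(m.astype(np.uint8)); k=1+np.argmax(st[1:,4]); q=W[l==k]
    print(c,len(q),[np.round(v,1) for v in cv2.minAreaRect(q[:,:2].astype(np.float32))],q[:,2].mean())
    save(F,"m_"+c,s=1.4)
plan([450,40,330],down(0,0),s)
E
```

```text
wrist 0.93 1475 world med [ 535. -211.  102.] top z 109.0 tool [ 59. 258. 232.] rgb [197.  153.5 105. ]
wrist 0.89 1481 world med [408. 277.  41.] top z 44.0 tool [ -29. -238.  292.] rgb [181. 136.  88.]
wrist 0.82 322 world med [641. -56.  31.] top z 39.0 tool [177. 111. 304.] rgb [186. 142.  93.]
wrist 0.74 1586 world med [ 571. -219.   93.] top z 105.0 tool [ 94. 269. 241.] rgb [200. 156. 104.]
scene 0.87 348 world med [656. 406.  41.] top z 46.0 tool [ 228. -348.  294.] rgb [135.  64. 156.]
scene 0.78 217 world med [ 520. -289.   99.] top z 111.0 tool [ 38. 334. 235.] rgb [217. 161. 108.]
scene 0.78 306 world med [409. 288.  39.] top z 45.0 tool [ -27. -250.  294.] rgb [221. 165. 111.]
scene 0.77 189 world med [ 558. -329.   99.] top z 110.0 tool [ 72. 377. 235.] rgb [222. 165. 111.]
scene 0.72 233 world med [ 579. -228.   97.] top z 109.0 tool [102. 278. 238.] rgb [221. 164. 109.]
scene 0.67 133 world med [ 578. -275.  102.] top z 110.0 tool [ 97. 325. 232.] rgb [231. 179. 121.]
scene 0.65 272 world med [727. 160.  40.] top z 45.0 tool [280. -97. 295.] rgb [242. 126.  10.]
scene 0.61 260 world med [666. -50.  38.] top z 46.0 tool [202. 108. 296.] rgb [226.5 170.  113.5]
scene 0.54 178 world med [ 533. -213.  100.] top z 109.0 tool [ 57. 259. 233.] rgb [225.  168.5 113.5]
[-0.092  0.133  0.044  1.482  0.     2.971]
scene 2874 [array([432.9,  71.8]), array([226.8, 145.8]), np.float64(84.7)] 4.017371526977093
top 243 [array([442.8, 172. ]), array([ 22.2, 146.6]), np.float64(84.1)] 3.409606695428147
ROW [-0.0003, -0.0003, -1.4922] [-0.0051, -0.0006, -0.0011] n>=8.0
```

View pics/m_scene.png

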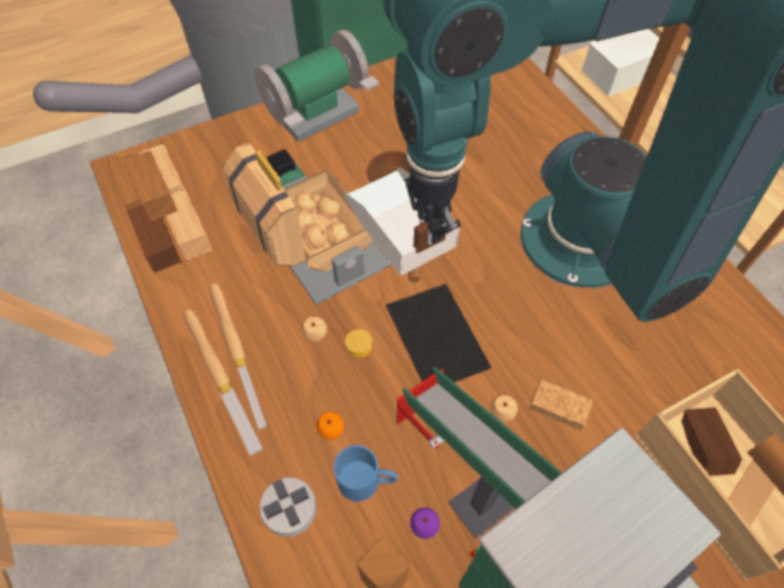

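{"fn": "play_rows", "kwargs": {"moves": [[[0, 0, -0.18, 0, 0, 0, 0], [0, 0, -0.36, 0, 0, 0, 0], [0, 0, -0.54, 0, 0, 0, 0], [0, 0, -0.72, 0, 0, 0, 0], [0, 0, -0.9, 0, 0, 0, 0], [0, 0, -1.08, 0, 0, 0, 0], [0, 0, -1.26, 0, 0, 0, 0], [0, 0, -1.44, 0, 0, 0, 0], [0, 0, -1.62, 0, 0, 0, 0], [0, 0, -1.8, 0, 0, 0, 0], [0, 0, -1.98, 0, 0, 0, 0], [0, 0, -2.16, 0, 0, 0, 0], [0, 0, -2.34, 0, 0, 0, 0], [0, 0, -2.52, 0, 0, 0, 0], [0, 0, -2.7, 0, 0, 0, 0], [0, 0, -2.88, 0, 0, 0, 0], [0, 0, -2.96, 0, 0, 0, 0], [0, 0, -2.96, 0, 0, 0, 0]]]}}

```text
clock: 27.05
tcp_pos: [455.2, 39.7, 329.3]
tcp_rot: [0.163, 3.137, 0.0]
contact_force: [-0.1, -0.6, -3.6]
grip_width: 0.193
finger_force: 114.2
```

Run:
```python
from h import *
s=bot.sense(); print(np.round(s["qpos"],3))
d=np.array([np.cos(np.radians(84.7)),np.sin(np.radians(84.7)),0]); p=np.array([433,71.5,0])-95.5*d
for z in(130,85,73): p[2]=z; plan(p,down(84.7),s)
```

```text
[-0.092  0.132  0.045  1.483  0.     0.012]
ROW [0.0001, 0.0004, -0.0112] [0.0243, -0.0662, 0.1993] n>=3.4
ROW [0.0001, 0.0004, -0.0112] [0.0243, -0.0662, 0.2443] n>=4.1
ROW [0.0001, 0.0004, -0.0112] [0.0244, -0.0662, 0.2563] n>=4.3
```

{"fn": "play_rows", "kwargs": {"moves": [[[0, 0, -0.011, 0.012, -0.033, 0.05, 0], [0, 0, -0.011, 0.0243, -0.0662, 0.1, 0], [0, 0, -0.011, 0.0243, -0.0662, 0.15, 0], [0, 0, -0.011, 0.0243, -0.0662, 0.2, 0], [0, 0, -0.011, 0.0243, -0.0662, 0.23, 0], [0, 0, -0.011, 0.0243, -0.0662, 0.244, 0], [0, 0, -0.011, 0.0243, -0.0662, 0.25, 0], [0, 0, -0.011, 0.0243, -0.0662, 0.25, 0]]]}}

```text
clock: 28.05
tcp_pos: [424.6, -23.4, 79.9]
tcp_rot: [0.145, 3.137, 0.0]
contact_force: [0.6, -0.7, -2.9]
grip_width: 0.197
finger_force: 114.0
```

Run:
```python
from h import *
s=bot.sense()
F=grab_frame("scene"); save(F,"pl",(230,150,400,300),4)
D=F["depth"]; W=np.full(D.shape+(3,),np.nan); W[D>0]=cloud(F)
q=W[(W[...,2]>45)&(W[...,2]<80)&(abs(W[...,0]-432)<90)&(W[...,1]>-5)&(W[...,1]<130)]
print([np.round(v,1) for v in cv2.minAreaRect(q[:,:2].astype(np.float32))])
plan([s["tcp_pos"][0],s["tcp_pos"][1],72.8],down(84.7),s)
```

```text
[array([434.1,  63.3]), array([133.5, 136.8]), np.float64(90.0)]
ROW [0.0003, 0.0015, -0.0002] [0.0, -0.0, 0.0071] n>=0.1
```

View pics/pl.png

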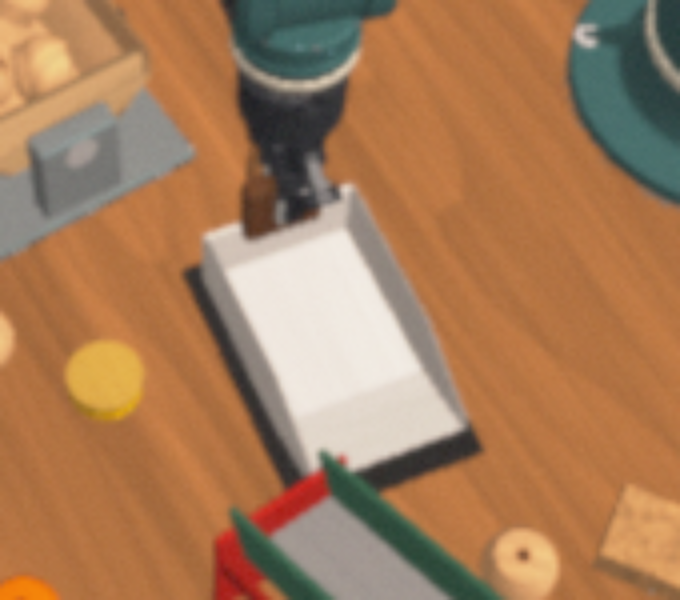

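{"fn": "play_rows", "kwargs": {"moves": [[[0, 0, 0, 0, 0.002, 0.004, 0], [0, 0, 0, 0, 0.002, 0.0072, 0], [0, 0, 0, 0, 0.002, 0.0072, 0], [0, 0, 0, 0, 0.002, 0.0072, 0.0854], [0, 0, 0, 0, 0.002, 0.0072, 0.0854], [0, 0, 0, 0, 0.002, 0.0072, 0.0854], [0, 0, 0, 0, 0.002, 0.0072, 0.0854], [0, 0, 0, 0, 0.002, 0.0072, 0.0854], [0, 0, 0, 0, 0.002, -0.04, 0.0854], [0, 0, 0, 0, 0.002, -0.1, 0.0854], [0, 0, 0, 0, 0.002, -0.16, 0.0854], [0, 0, 0, 0, 0.002, -0.22, 0.0854], [0, 0, 0, 0, 0.002, -0.22, 0.0854]]]}}

```text
clock: 29.72
tcp_pos: [425.7, -21.7, 303.6]
tcp_rot: [0.143, 3.13, -0.002]
contact_force: [-0.1, 0.1, -0.6]
grip_width: 1.003
finger_force: 0.0
```

```bash
python3 feet.py wrist scene
python3 - <<'E'
from h import *
F=grab_frame("wrist"); save(F,"pl2",s=1)
D=F["depth"]; W=np.full(D.shape+(3,),np.nan); W[D>0]=cloud(F)
q=W[(W[...,2]>53)&(W[...,2]<72)&(abs(W[...,0]-432)<90)&(abs(W[...,1]-70)<130)]
print("walls",[np.round(v,1) for v in cv2.minAreaRect(q[:,:2].astype(np.float32))])
hsv=cv2.cvtColor(F["color"],cv2.COLOR_RGB2HSV); m=(hsv[...,2]<75)&(abs(W[...,2]-3)<6)&(abs(W[...,0]-432)<110)&(abs(W[...,1]-70)<140)
n,l,st,_=cv2.connectedComponentsWithStats(m.astype(np.uint8)); k=1+np.argmax(st[1:,4]); q=W[l==k]
print("mat",[np.round(v,1) for v in cv2.minAreaRect(q[:,:2].astype(np.float32))])
E
```

```text
wrist 0.97 2184 world med [ 508. -289.   99.] top z 111.0 tool [-105. -258.  206.] rgb [188.  144.5  95. ]
wrist 0.92 1207 world med [652. -57.  40.] top z 43.0 tool [-226.  -14.  265.] rgb [196. 151. 100.]
wrist 0.76 1661 world med [ 569. -280.  100.] top z 108.0 tool [-164. -244.  205.] rgb [195. 150. 100.]
wrist 0.73 1958 world med [402. 271.  39.] top z 43.0 tool [ 53. 289. 264.] rgb [155. 113.  72.]
wrist 0.7 743 world med [ 561. -240.  101.] top z 109.0 tool [-153. -205.  204.] rgb [195.  150.5 100. ]
wrist 0.68 1816 world med [ 519. -216.  100.] top z 108.0 tool [-109. -185.  204.] rgb [190.  146.   96.5]
scene 0.82 366 world med [655. 405.  40.] top z 45.0 tool [-187.  446.  265.] rgb [132.5  63.  152. ]
scene 0.79 289 world med [727. 160.  40.] top z 45.0 tool [-281.  209.  266.] rgb [240. 122.  10.]
scene 0.77 304 world med [408. 287.  40.] top z 45.0 tool [ 48. 306. 263.] rgb [220.  161.5 108. ]
scene 0.76 270 world med [666. -50.  38.] top z 44.0 tool [-240.   -6.  267.] rgb [220.  162.5 109. ]
scene 0.71 201 world med [ 579. -229.   99.] top z 109.0 tool [-170. -192.  206.] rgb [221. 164. 109.]
scene 0.71 120 world med [ 578. -276.  102.] top z 110.0 tool [-173. -239.  203.] rgb [229.  177.5 120. ]
scene 0.58 179 world med [ 519. -288.  101.] top z 111.0 tool [-116. -257.  204.] rgb [219.5 163.  110. ]
scene 0.47 195 world med [ 533. -215.  100.] top z 108.0 tool [-123. -182.  205.] rgb [219.5 162.  108.5]
walls [array([431.9,  51.1]), array([163. , 124.4]), np.float64(84.8)]
mat [array([424.1,  -5.6]), array([ 75.5, 146.5]), np.float64(84.5)]
```

View pics/pl2.png

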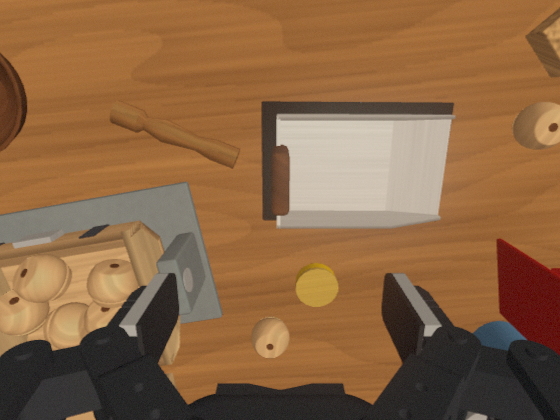

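Run:
```python
from h import *
s=bot.sense(); s=dict(s); print(np.round(s["qpos"],3))
plan([406,282,120],down(90),s); plan([406,282,5],down(90),s)
```

```text
[-2.430e-01  7.500e-02 -1.030e-01  1.392e+00  1.000e-03 -1.510e-01]
ROW [0.0007, -0.0004, -0.0916] [0.0454, 0.3002, 0.179] n>=5.6
ROW [0.0007, -0.0004, -0.0916] [0.0453, 0.3001, 0.294] n>=6.8
```

{"fn": "play_rows", "kwargs": {"moves": [[[0, 0, -0.03, 0.01, 0.06, 0, 0.0854], [0, 0, -0.06, 0.02, 0.12, 0.02, 0.0854], [0, 0, -0.09, 0.03, 0.18, 0.04, 0.0854], [0, 0, -0.09, 0.04, 0.24, 0.08, 0.0854], [0, 0, -0.09, 0.0454, 0.3, 0.13, 0.0854], [0, 0, -0.09, 0.0454, 0.3, 0.179, 0.0854], [0, 0, -0.09, 0.0454, 0.3, 0.179, 0.0854]]]}}

```text
clock: 30.85
tcp_pos: [404.1, 281.3, 117.5]
tcp_rot: [0.001, -3.137, 0.005]
contact_force: [0.5, -0.4, 1.1]
grip_width: 1.001
finger_force: 0.0
```

```bash
cat > near.py <<'E'
from h import *
import sys
F=grab_frame("wrist"); s=bot.sense(); R=Ro.from_rotvec(s['tcp_rot']).as_matrix()
D=F["depth"]; W=np.full(D.shape+(3,),np.nan); W[D>0]=cloud(F)
for r in nets.regions_of(F,"foot1")[:4]:
    Q=W[r["mask"]&(W[...,2]>5)&(W[...,2]<60)]
    if len(Q)<50: continue
    q=Q[Q[:,2]>np.percentile(Q[:,2],95)-5]; c=cv2.minEnclosingCircle(q[:,:2].astype(np.float32)); c2=cv2.minEnclosingCircle(Q[:,:2].astype(np.float32))
    print(round(r["conf"],2),len(Q),"flat",np.round(c[0],1),round(c[1],1),"all",np.round(c2[0],1),round(c2[1],1),"top",np.round(np.percentile(Q[:,2],95)),np.round(r["uv"]))
E
python3 near.py
python3 - <<'E'
from h import *
s=bot.sense(); plan([406,282,5],down(90),s)
E
```

```text
0.98 4557 flat [402.9 283.7] 22.7 all [403.3 283.8] 27.1 top 43.0 [281. 213.]
ROW [-0.001, -0.0002, -0.0013] [0.0003, 0.0011, 0.1158] n>=1.9
```

{"fn": "play_rows", "kwargs": {"moves": [[[0, 0, 0, 0.0028, 0.0027, 0.05, 0.0854], [0, 0, 0, 0.0028, 0.0027, 0.1, 0.0854], [0, 0, 0, 0.0028, 0.0027, 0.1155, 0.0854], [0, 0, 0, 0.0028, 0.0027, 0.1155, 0.0854], [0, 0, 0, 0.0028, 0.0027, 0.1155, 0.04], [0, 0, 0, 0.0028, 0.0027, 0.1155, 0.04], [0, 0, 0, 0.0028, 0.0027, 0.1155, 0.04], [0, 0, 0, 0.0028, 0.0027, 0.1155, 0.04], [0, 0, 0, 0.0028, 0.0027, 0.1155, 0.04], [0, 0, 0, 0.0028, 0.0027, 0.06, 0.04], [0, 0, 0, 0.0028, 0.0027, 0, 0.04], [0, 0, 0, 0.0028, 0.0027, -0.06, 0.04], [0, 0, 0, 0.0028, 0.0027, -0.1, 0.04], [0, 0, 0, 0.0028, 0.0027, -0.1, 0.04]]], "grip_force": 40}}

```text
clock: 32.7
tcp_pos: [405.0, 284.8, 224.3]
tcp_rot: [0.002, 3.135, 0.004]
contact_force: [-0.6, -0.1, -0.6]
grip_width: 0.604
finger_force: 43.7
```

Run:
```python
from h import *
s=bot.sense(); print(np.round(s["qpos"],3)); plan([503,-341,220],down(94.8),s); plan([503,-341,121],down(94.8),s)
```

```text
[ 4.480e-01  2.090e-01 -1.420e-01  1.213e+00 -1.000e-03  4.500e-01]
ROW [0.0024, 0.0072, -0.0853] [-0.0989, -0.6257, 0.0033] n>=10.1
ROW [0.0024, 0.0072, -0.0853] [-0.0982, -0.6259, 0.1023] n>=10.3
```

{"fn": "play_rows", "kwargs": {"moves": [[[0, 0, -0.01, -0.008, -0.05, 0, 0.04], [0, 0, -0.02, -0.016, -0.1, 0, 0.04], [0, 0, -0.03, -0.024, -0.15, 0, 0.04], [0, 0, -0.03, -0.032, -0.2, 0, 0.04], [0, 0, -0.04, -0.04, -0.25, 0, 0.04], [0, 0, -0.05, -0.047, -0.3, 0, 0.04], [0, 0, -0.05, -0.055, -0.35, 0, 0.04], [0, 0, -0.06, -0.063, -0.4, 0, 0.04], [0, 0, -0.06, -0.071, -0.45, 0, 0.04], [0, 0, -0.07, -0.079, -0.5, 0, 0.04], [0, 0, -0.08, -0.087, -0.55, 0, 0.04], [0, 0.007, -0.085, -0.095, -0.6, 0, 0.04], [0, 0.007, -0.085, -0.0985, -0.6258, 0.02, 0.04], [0, 0.007, -0.085, -0.0985, -0.6258, 0.06, 0.04], [0, 0.007, -0.085, -0.0985, -0.6258, 0.1, 0.04], [0, 0.007, -0.085, -0.0985, -0.6258, 0.1, 0.04]]]}}

```text
clock: 34.7
tcp_pos: [500.3, -339.8, 117.3]
tcp_rot: [0.131, -3.131, -0.006]
contact_force: [-0.4, 0.3, 0.3]
grip_width: 0.608
finger_force: 44.8
```

{"fn": "play_rows", "kwargs": {"moves": [[[0, 0, 0, 0, 0, 0, 0.07], [0, 0, 0, 0, 0, 0, 0.07], [0, 0, 0, 0, 0, 0, 0.07], [0, 0, 0, 0, 0, -0.03, 0.07], [0, 0, 0, 0, 0, -0.08, 0.0854], [0, 0, 0, 0, 0, -0.12, 0.0854]]]}}

```text
clock: 35.45
tcp_pos: [502.2, -341.7, 243.3]
tcp_rot: [0.131, -3.135, 0.002]
contact_force: [0.5, -0.6, -1.0]
grip_width: 0.998
finger_force: 0.0
```

```bash
python3 feet.py scene
python3 - <<'E'
from h import *
s=bot.sense(); print(np.round(s["qpos"],3)); plan([560,-100,240],down(94.8),s); plan([664,-55,150],down(94.8),s)
E
```

```text
scene 0.78 224 world med [ 578. -227.   98.] top z 109.0 tool [-85. 108. 145.] rgb [221. 164. 110.]
scene 0.73 208 world med [ 521. -282.   99.] top z 110.0 tool [-24.  58. 144.] rgb [214.  156.5 106. ]
scene 0.66 294 world med [727. 161.  40.] top z 45.0 tool [-267.  482.  202.] rgb [240. 124.  10.]
scene 0.63 277 world med [667. -49.  38.] top z 45.0 tool [-189.  278.  204.] rgb [218.5 160.5 108. ]
scene 0.63 157 world med [ 511. -329.  116.] top z 127.0 tool [-10.  12. 127.] rgb [221. 166. 112.]
scene 0.59 179 world med [ 533. -212.  101.] top z 109.0 tool [-42. 126. 142.] rgb [221.5 165.  111. ]
scene 0.58 374 world med [654. 405.  40.] top z 45.0 tool [-214.  732.  202.] rgb [133.  63. 152.]
scene 0.53 3127 world med [426.  56.  14.] top z 97.0 tool [ 42. 403. 229.] rgb [223. 212. 199.]
scene 0.48 176 world med [ 558. -328.   99.] top z 110.0 tool [-57.   9. 144.] rgb [222. 165. 110.]
[-0.73   0.406  0.207  1.369 -0.004 -0.813]
ROW [-0.0047, -0.0006, -0.0004] [-0.0767, 0.2371, 0.0044] n>=4.0
ROW [-0.0047, -0.0006, -0.0004] [-0.1842, 0.2737, 0.0941] n>=5.5
```

{"fn": "play_rows", "kwargs": {"moves": [[[0, 0, 0, -0.015, 0.047, 0, 0.0854], [0, 0, 0, -0.03, 0.095, 0, 0.0854], [0, 0, 0, -0.046, 0.142, 0, 0.0854], [0, 0, 0, -0.062, 0.19, 0, 0.0854], [0, 0, 0, -0.077, 0.237, 0.004, 0.0854], [0, 0, 0, -0.11, 0.25, 0.03, 0.0854], [0, 0, 0, -0.15, 0.262, 0.06, 0.0854], [0, 0, 0, -0.184, 0.2737, 0.094, 0.0854], [0, 0, 0, -0.184, 0.2737, 0.094, 0.0854], [0, 0, 0, -0.184, 0.2737, 0.094, 0.0854]]]}}

```text
clock: 36.8
tcp_pos: [661.9, -53.8, 146.4]
tcp_rot: [0.131, -3.134, 0.0]
contact_force: [0.2, -0.7, 0.5]
grip_width: 1.001
finger_force: 0.0
```

```bash
python3 near.py
python3 - <<'E'
from h import *
s=bot.sense(); print(np.round(s["tcp_pos"],1)); plan([660,-56,5],down(94.8),s)
E
```

```text
0.94 3853 flat [724.4 153.5] 22.5 all [723.8 152.7] 26.4 top 43.0 [519. 294.]
0.9 3658 flat [663.3 -58.1] 22.9 all [663.1 -57.9] 26.8 top 43.0 [272. 208.]
[662.  -54.1 147.4]
ROW [-0.0002, -0.0038, -0.0009] [0.0016, -0.0017, 0.1424] n>=2.3
```

{"fn": "play_rows", "kwargs": {"moves": [[[0, 0, 0, -0.001, -0.004, 0.05, 0.0854], [0, 0, 0, -0.001, -0.004, 0.1, 0.0854], [0, 0, 0, -0.001, -0.004, 0.135, 0.0854], [0, 0, 0, -0.001, -0.004, 0.142, 0.0854], [0, 0, 0, -0.001, -0.004, 0.142, 0.0854], [0, 0, 0, -0.001, -0.004, 0.142, 0.04], [0, 0, 0, -0.001, -0.004, 0.142, 0.04], [0, 0, 0, -0.001, -0.004, 0.142, 0.04], [0, 0, 0, -0.001, -0.004, 0.142, 0.04], [0, 0, 0, -0.001, -0.004, 0.142, 0.04], [0, 0, 0, 0.005, 0, 0.09, 0.04], [0, 0, 0, 0.02, 0, 0.03, 0.04], [0, 0, 0, 0.06, 0, -0.03, 0.04], [0, 0, 0, 0.1, 0, -0.08, 0.04], [0, 0, 0, 0.1, 0, -0.08, 0.04]]]}}

```text
clock: 38.78
tcp_pos: [562.5, -62.2, 231.0]
tcp_rot: [-0.13, 3.139, -0.003]
contact_force: [1.3, -0.2, -1.0]
grip_width: 0.607
finger_force: 42.8
```

```bash
python3 - <<'E'
from h import *
s=bot.sense(); print(np.round(s["tcp_pos"],1)); plan([556,-245,220],down(94.8),s); plan([556,-250,124],down(94.8),s)
F=grab_frame("wrist"); save(F,"w9",s=1.2)
E
python3 near.py
```

```text
[562.5 -62.2 231. ]
ROW [-0.0017, 0.0002, -0.0007] [0.0216, -0.1816, 0.0113] n>=2.9
ROW [-0.0017, 0.0002, -0.0007] [0.022, -0.1865, 0.1073] n>=3.5
0.9 561 flat [706.9 158.4] 16.0 all [718.  150.9] 24.2 top 38.0 [454. 314.]
```

{"fn": "play_rows", "kwargs": {"moves": [[[0, 0, 0, 0.005, -0.045, 0, 0.04], [0, 0, 0, 0.01, -0.09, 0, 0.04], [0, 0, 0, 0.017, -0.135, 0.005, 0.04], [0, 0, 0, 0.029, -0.188, 0.011, 0.04], [0, 0, 0, 0.029, -0.188, 0.05, 0.04], [0, 0, 0, 0.029, -0.188, 0.09, 0.04], [0, 0, 0, 0.029, -0.188, 0.108, 0.04], [0, 0, 0, 0.029, -0.188, 0.108, 0.04], [0, 0, 0, 0.029, -0.188, 0.108, 0.068], [0, 0, 0, 0.029, -0.188, 0.108, 0.068], [0, 0, 0, 0.029, -0.188, 0.108, 0.068], [0, 0, 0, 0.029, -0.188, 0.06, 0.068], [0, 0, 0, 0.029, -0.188, 0.0, 0.068], [0, 0, 0, 0.029, -0.14, -0.06, 0.0], [0, 0, 0, 0.029, -0.1, -0.12, 0.0], [0, 0, 0, 0.029, -0.05, -0.17, 0.0], [0, 0, 0, 0.029, 0.0, -0.17, 0.0]]]}}

```text
clock: 41.05
tcp_pos: [536.1, -75.7, 395.4]
tcp_rot: [0.128, -3.137, 0.002]
contact_force: [0.8, 1.4, -1.1]
grip_width: 0.002
finger_force: 0.0
```

```bash
python3 feet.py scene top
python3 - <<'E'
from h import *
s=bot.sense(); print(np.round(s["tcp_pos"],1))
F=grab_frame("scene"); save(F,"s9",s=1.4)
for c in ("scene","top"):
    F=grab_frame(c); D=F["depth"]; W=np.full(D.shape+(3,),np.nan); W[D>0]=cloud(F)
    q=W[(W[...,2]>200)&(W[...,2]<330)&(abs(W[...,0]-660)<60)&(abs(W[...,1]+265)<120)]
    for z in (220,250,280,295,305,312,320):
        k=q[abs(q[:,2]-z)<5]
        if len(k): print(c,z,len(k),np.round(np.percentile(k[:,:2],[2,50,98],axis=0)).tolist())
    for r in nets.mark_of(F,"lid_tab")[:1]: print("tab",r["conf"],world(F,*r["uv"]))
E
```

```text
scene 0.77 375 world med [654. 405.  40.] top z 45.0 tool [-158.  470.  355.] rgb [133.  64. 151.]
scene 0.75 204 world med [ 580. -223.   98.] top z 109.0 tool [ -32. -150.  298.] rgb [220. 164. 110.]
scene 0.67 170 world med [ 559. -331.  100.] top z 110.0 tool [  -3. -256.  295.] rgb [219. 162. 109.]
scene 0.6 301 world med [727. 161.  40.] top z 45.0 tool [-210.  221.  355.] rgb [240. 122.  10.]
scene 0.59 264 world med [ 552. -246.  135.] top z 147.0 tool [  -3. -171.  261.] rgb [215. 158. 106.]
scene 0.56 195 world med [ 513. -328.  111.] top z 122.0 tool [  43. -249.  285.] rgb [218. 161. 109.]
scene 0.45 219 world med [ 533. -215.  100.] top z 110.0 tool [  14. -139.  296.] rgb [216. 159. 107.]
scene 0.43 91 world med [ 582. -274.  103.] top z 110.0 tool [ -30. -201.  292.] rgb [228. 176. 119.]
top 0.77 205 world med [ 507. -335.  113.] top z 123.0 tool [  50. -256.  283.] rgb [218. 155.  95.]
top 0.71 190 world med [ 555. -335.  101.] top z 109.0 tool [   2. -259.  294.] rgb [220. 158.  96.]
top 0.65 195 world med [651. 398.  38.] top z 46.0 tool [-154.  463.  356.] rgb [129
[... 539 characters left out ...]
0.0], [644.0, -219.0]]
scene 312 107 [[630.0, -307.0], [637.0, -258.0], [644.0, -219.0]]
scene 320 24 [[630.0, -301.0], [638.0, -263.0], [642.0, -222.0]]
tab 0.91 [ 643.08839278 -283.66122221  286.63997711]
top 220 7 [[641.0, -368.0], [642.0, -361.0], [647.0, -359.0]]
top 250 34 [[675.0, -361.0], [702.0, -327.0], [707.0, -281.0]]
top 280 260 [[634.0, -365.0], [662.0, -325.0], [681.0, -271.0]]
top 295 20 [[633.0, -342.0], [641.0, -309.0], [666.0, -268.0]]
top 305 14 [[632.0, -308.0], [635.0, -291.0], [645.0, -261.0]]
top 312 63 [[632.0, -308.0], [637.0, -285.0], [643.0, -261.0]]
top 320 19 [[634.0, -306.0], [639.0, -283.0], [642.0, -261.0]]
tab 0.89 [ 533.3155252  -135.03905753  871.63321176]
```

View pics/s9.png

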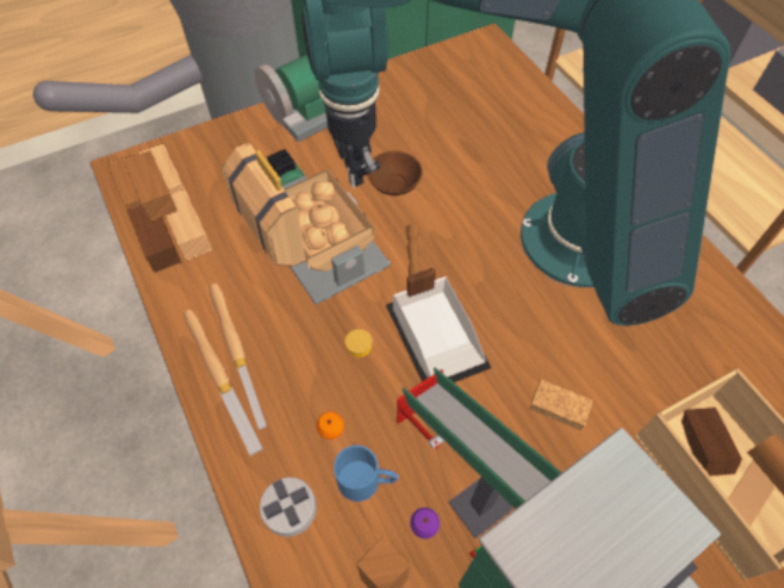

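All seven feet are in the barrel, and only the orange and purple look-alikes remain on the bench. Next is the lid: push the tab from behind along its arc.

```bash
cat > lid.py <<'E'
from h import *
b=np.radians(4.8); ex=np.array([np.cos(b),np.sin(b),0]); H=np.array([633.7,-264.6,115.]); ez=np.array([0,0,1.])
def pose(al,rho=188,n=12,k=.45,w=11):
    a=np.radians(al); t=np.radians(max(0,(90-al)*k))
    P=H+ex*(-rho*np.cos(a)+n*np.sin(a))+ez*(rho*np.sin(a)+n*np.cos(a))
    T=P+w*(np.cos(t)*ex+np.sin(t)*ez)
    return T,down(94.8)@Ro.from_euler("y",-t).as_matrix()
def rows(L,grip=0.0):
    s=bot.sense(); R0=Ro.from_rotvec(s["tcp_rot"]).as_matrix(); p0=np.array(s["tcp_pos"])
    for T,R in L:
        print(np.round([*Ro.from_matrix(R0.T@R).as_rotvec(),*(R0.T@(T-p0)/1000)],4).tolist(),np.round(T))
E
python3 - <<'E'
from lid import *
T,R=pose(92); T=T+20*ex
rows([(T+90*ez,R),(T,R)])
E
```

```text
[0.0006, -0.0062, -0.0017, -0.1316, -0.1947, -0.0011] [ 683. -260.  392.]
[0.0006, -0.0062, -0.0017, -0.1322, -0.1947, 0.0889] [ 683. -260.  302.]
```

{"fn": "play_rows", "kwargs": {"moves": [[[0, 0, 0, -0.035, -0.05, 0, 0], [0, 0, 0, -0.07, -0.1, 0, 0], [0, 0, 0, -0.1, -0.15, 0, 0], [0, -0.006, 0, -0.132, -0.195, 0, 0], [0, -0.006, 0, -0.132, -0.195, 0, 0], [0, -0.006, 0, -0.132, -0.195, 0.03, 0], [0, -0.006, 0, -0.132, -0.195, 0.06, 0], [0, -0.006, 0, -0.132, -0.195, 0.089, 0], [0, -0.006, 0, -0.132, -0.195, 0.089, 0]]]}}

```text
clock: 42.62
tcp_pos: [681.4, -258.6, 300.9]
tcp_rot: [0.131, -3.134, -0.006]
contact_force: [-0.1, -0.8, 0.6]
grip_width: 0.0
finger_force: 0.0
```

Run:
```python
from lid import *
s=bot.sense(); print(np.round(s["qpos"],3),np.round(s["tcp_pos"],1),np.round(s["contact_force"],1))
T,R=pose(92)
rows([(T+8*ex,R)]+[pose(a,188,11) for a in range(92,40,-4)])
```

```text
[-4.750e-01  6.980e-01  8.900e-01  1.769e+00  1.000e-03 -5.580e-01] [ 681.4 -258.6  300.9] [-0.1 -0.8  0.6]
[0.0038, -0.0046, -0.0004, 0.0105, -0.002, -0.0015] [ 671. -261.  302.]
[0.0038, -0.0046, -0.0004, 0.0195, -0.002, -0.0015] [ 662. -262.  303.]
[0.0038, -0.0204, -0.0005, 0.0326, -0.002, -0.0024] [ 649. -263.  303.]
[0.0037, -0.0518, -0.0005, 0.0458, -0.002, -0.0025] [ 636. -264.  304.]
[0.0037, -0.0832, -0.0006, 0.0589, -0.002, -0.0017] [ 623. -266.  303.]
[0.0037, -0.1146, -0.0006, 0.0719, -0.002, -0.0] [ 610. -267.  301.]
[0.0037, -0.146, -0.0007, 0.0848, -0.0021, 0.0026] [ 597. -268.  299.]
[0.0037, -0.1774, -0.0008, 0.0974, -0.0021, 0.0061] [ 584. -269.  295.]
[0.0037, -0.2088, -0.0008, 0.1098, -0.0021, 0.0104] [ 572. -270.  291.]
[0.0037, -0.2403, -0.0009, 0.1218, -0.0021, 0.0156] [ 560. -271.  286.]
[0.0037, -0.2717, -0.0009, 0.1334, -0.0022, 0.0216] [ 549. -272.  280.]
[0.0037, -0.3031, -0.001, 0.1445, -0.0022, 0.0284] [ 537. -273.  273.]
[0.0036, -0.3345, -0.0011, 0.1551, -0.0022, 0.036] [ 527. -274.  266.]
[0.0036, -0.3659, -0.0011, 0.1652, -0.0023, 0.0443] [ 517. -274.  257.]
```

{"fn": "play_rows", "kwargs": {"moves": [[[0, -0.005, 0, 0.0105, -0.002, -0.0015, 0], [0, -0.005, 0, 0.0195, -0.002, -0.0015, 0], [0, -0.02, 0, 0.026, -0.002, -0.002, 0], [0, -0.02, 0, 0.0326, -0.002, -0.0024, 0], [0, -0.052, 0, 0.0458, -0.002, -0.0025, 0], [0, -0.083, 0, 0.0589, -0.002, -0.0017, 0], [0, -0.115, 0, 0.0719, -0.002, 0, 0], [0, -0.146, 0, 0.0848, -0.002, 0.0026, 0], [0, -0.146, 0, 0.0848, -0.002, 0.0026, 0]]]}}

```text
clock: 43.75
tcp_pos: [598.9, -269.3, 302.6]
tcp_rot: [-0.124, 2.991, 0.007]
contact_force: [-0.6, -0.7, -0.3]
grip_width: 0.0
finger_force: 0.0
```

Run:
```python
from lid import *
s=bot.sense(); print(np.round(s["tcp_pos"],1),np.round(s["contact_force"],1))
F=grab_frame("scene"); 
hsv=cv2.cvtColor(F["color"],cv2.COLOR_RGB2HSV); m=(hsv[...,0]>20)&(hsv[...,0]<32)&(hsv[...,1]>150)
q=cloud(F,m); q=q[(q[:,2]>120)&(q[:,1]<-180)&(q[:,1]>-330)]
print("tab",len(q),np.round(np.percentile(q,[2,50,98],axis=0)).tolist())
rows([pose(a,190,11) for a in range(68,19,-4)])
```

```text
[ 598.9 -269.3  302.6] [-0.6 -0.7 -0.3]Traceback (most recent call last):
  File "<stdin>", line 6, in <module>
    return _quantile_unchecked(
        a, q, axis, out, overwrite_input, method, keepdims, weights)
    return _ureduce(a,
                    func=_quantile_ureduce_func,
    ...<5 lines>...
                    overwrite_input=overwrite_input,
                    method=method)
    r = func(a, **kwargs)
    result = _quantile(arr,
                       quantiles=q,
    ...<2 lines>...
                       out=out,
                       weights=wgt)
    slices_having_nans = np.isnan(arr[-1, ...])
                                  ~~~^^^^^^^^^
IndexError: index -1 is out of bounds for axis 0 with size 0
```

```bash
cat > lst.py <<'E'
from lid import *
s=bot.sense(); print(np.round(s["tcp_pos"],1),np.round(s["contact_force"],1))
for c in ("scene","top"):
    F=grab_frame(c)
    for r in nets.regions_of(F,"lid")[:1]:
        q=cloud(F,r["mask"]); q=q-H; X=q@ex; Z=q[:,2]
        m=(abs(X)<320)&(Z>-20)&(Z<230); X,Z,Y=X[m],Z[m],q[m,1]
        ang=np.degrees(np.arctan2(Z,-X)); rad=np.hypot(X,Z)
        print(c,round(r["conf"],2),len(X),"rad pct",np.round(np.percentile(rad,[50,90,98,99.5])),"x,z of far:",np.round([[X[i],Y[i],Z[i],ang[i],rad[i]] for i in np.argsort(rad)[-400::50]]).tolist())
E
python3 lst.py
```

```text
[ 599.2 -269.1  302. ] [-1.  -0.6  0.2]
scene 0.72 3420 rad pct [151. 172. 191. 199.] x,z of far: [[-18.0, 18.0, 170.0, 84.0, 171.0], [-18.0, -12.0, 171.0, 84.0, 172.0], [-24.0, 92.0, 170.0, 82.0, 172.0], [-36.0, -68.0, 169.0, 78.0, 173.0], [-26.0, -70.0, 171.0, 81.0, 173.0], [-23.0, 61.0, 173.0, 83.0, 175.0], [-45.0, 2.0, 178.0, 76.0, 184.0], [-48.0, 4.0, 190.0, 76.0, 196.0]]
top 0.65 1372 rad pct [157. 172. 197. 201.] x,z of far: [[-2.0, 68.0, 166.0, 89.0, 166.0], [-32.0, 80.0, 164.0, 79.0, 167.0], [-32.0, 77.0, 165.0, 79.0, 169.0], [-49.0, 80.0, 162.0, 73.0, 170.0], [-31.0, 35.0, 168.0, 80.0, 171.0], [-49.0, 52.0, 165.0, 73.0, 172.0], [-47.0, 44.0, 167.0, 74.0, 174.0], [-24.0, 56.0, 175.0, 82.0, 177.0]]
```

Run:
```python
from lid import *
rows([pose(a,190,11) for a in range(69,23,-4)])
```

```text
[0.0003, -0.0187, -0.0001, 0.0129, 0.0014, 0.0004] [ 587. -269.  298.]
[0.0003, -0.0501, -0.0001, 0.026, 0.0014, 0.0027] [ 574. -270.  294.]
[0.0003, -0.0815, -0.0001, 0.0388, 0.0014, 0.0058] [ 562. -271.  289.]
[0.0003, -0.1129, -0.0001, 0.0514, 0.0014, 0.0099] [ 550. -272.  283.]
[0.0003, -0.1443, -0.0001, 0.0636, 0.0014, 0.0148] [ 539. -273.  277.]
[0.0003, -0.1757, -0.0001, 0.0755, 0.0014, 0.0206] [ 528. -273.  269.]
[0.0003, -0.2072, -0.0001, 0.0869, 0.0013, 0.0271] [ 518. -274.  261.]
[0.0003, -0.2386, -0.0001, 0.0978, 0.0013, 0.0345] [ 508. -275.  252.]
[0.0003, -0.27, -0.0001, 0.1082, 0.0013, 0.0425] [ 499. -276.  243.]
[0.0003, -0.3014, -0.0001, 0.1179, 0.0013, 0.0513] [ 491. -277.  232.]
[0.0003, -0.3328, -0.0001, 0.127, 0.0013, 0.0608] [ 483. -277.  222.]
[0.0003, -0.3642, -0.0001, 0.1355, 0.0013, 0.0708] [ 476. -278.  211.]
```

{"fn": "play_rows", "kwargs": {"moves": [[[0, -0.019, 0, 0.0129, 0.0014, 0.0004, 0], [0, -0.05, 0, 0.026, 0.0014, 0.0027, 0], [0, -0.0815, 0, 0.0388, 0.0014, 0.0058, 0], [0, -0.113, 0, 0.0514, 0.0014, 0.0099, 0], [0, -0.144, 0, 0.0636, 0.0014, 0.0148, 0], [0, -0.176, 0, 0.0755, 0.0014, 0.0206, 0], [0, -0.207, 0, 0.0869, 0.0013, 0.0271, 0], [0, -0.239, 0, 0.0978, 0.0013, 0.0345, 0], [0, -0.27, 0, 0.1082, 0.0013, 0.0425, 0], [0, -0.301, 0, 0.1179, 0.0013, 0.0513, 0], [0, -0.333, 0, 0.127, 0.0013, 0.0608, 0], [0, -0.364, 0, 0.1355, 0.0013, 0.0708, 0], [0, -0.364, 0, 0.1355, 0.0013, 0.0708, 0]]]}}

```text
clock: 45.62
tcp_pos: [475.2, -277.7, 210.0]
tcp_rot: [-0.108, 2.63, 0.031]
contact_force: [0.1, 0.8, 0.3]
grip_width: -0.007
finger_force: 0.0
```

```bash
python3 lst.py
python3 - <<'E'
from lid import *
rows([pose(a,193,n) for a,n in ((22,11),(18,11),(14,11),(10,11),(7,10.5),(4,10),(2,10),(0,10),(0,8))])
E
```

```text
[ 475.2 -277.7  210. ] [0.1 0.8 0.3]
scene 0.61 3993 rad pct [116. 167. 186. 196.] x,z of far: [[-133.0, -92.0, 100.0, 37.0, 167.0], [-133.0, -79.0, 102.0, 37.0, 168.0], [-137.0, 39.0, 101.0, 36.0, 170.0], [-144.0, -46.0, 92.0, 33.0, 171.0], [-152.0, 27.0, 82.0, 28.0, 173.0], [-157.0, 7.0, 83.0, 28.0, 177.0], [-161.0, 7.0, 89.0, 29.0, 183.0], [-166.0, -9.0, 93.0, 29.0, 191.0]]
top 0.91 3736 rad pct [138. 170. 181. 192.] x,z of far: [[-144.0, 7.0, 89.0, 32.0, 169.0], [-153.0, -62.0, 75.0, 26.0, 170.0], [-142.0, 32.0, 94.0, 33.0, 171.0], [-144.0, 17.0, 93.0, 33.0, 171.0], [-135.0, -66.0, 107.0, 38.0, 172.0], [-150.0, -20.0, 87.0, 30.0, 173.0], [-143.0, -63.0, 105.0, 36.0, 177.0], [-164.0, 22.0, 87.0, 28.0, 186.0]]
[-0.0002, -0.0234, 0.0001, 0.0103, 0.0002, 0.0034] [ 469. -278.  203.]
[-0.0002, -0.0549, 0.0001, 0.0211, 0.0002, 0.0113] [ 463. -279.  191.]
[-0.0002, -0.0863, 0.0001, 0.0312, 0.0002, 0.0199] [ 459. -279.  179.]
[-0.0002, -0.1177, 0.0001, 0.0407, 0.0002, 0.0292] [ 455. -280.  166.]
[-0.0002, -0.1413, 0.0001, 0.0477, 0.0002, 0.037] [ 453. -280.  156.]
[-0.0002, -0.1648, 0.0001, 0.0542, 0.0002, 0.0451] [ 451. -280.  145.]
[-0.0002, -0.1805, 0.0001, 0.0581, 0.0002, 0.0505] [ 450. -280.  139.]
[-0.0002, -0.1962, 0.0001, 0.0618, 0.0002, 0.0559] [ 450. -280.  132.]
[-0.0002, -0.1962, 0.0001, 0.0628, 0.0002, 0.0577] [ 450. -280.  130.]
```

{"fn": "play_rows", "kwargs": {"moves": [[[0, -0.023, 0, 0.0103, 0, 0.0034, 0], [0, -0.055, 0, 0.0211, 0, 0.0113, 0], [0, -0.086, 0, 0.0312, 0, 0.0199, 0], [0, -0.118, 0, 0.0407, 0, 0.0292, 0], [0, -0.141, 0, 0.0477, 0, 0.037, 0], [0, -0.165, 0, 0.0542, 0, 0.0451, 0], [0, -0.18, 0, 0.0581, 0, 0.0505, 0], [0, -0.196, 0, 0.0618, 0, 0.0559, 0], [0, -0.196, 0, 0.0618, 0, 0.0559, 0]]]}}

```text
clock: 46.95
tcp_pos: [449.5, -280.2, 132.1]
tcp_rot: [-0.102, 2.431, 0.037]
contact_force: [-2.3, 1.8, 5.2]
grip_width: 0.0
finger_force: 3.0
```

```bash
python3 lst.py
python3 - <<'E'
from lid import *
rows([pose(0,193,n) for n in (10,8,6,4)])
E
```

```text
[ 449.5 -280.2  132.1] [-2.3  1.8  5.2]
scene 0.74 3687 rad pct [ 99. 157. 184. 193.] x,z of far: [[-144.0, -94.0, 59.0, 22.0, 155.0], [-149.0, -56.0, 50.0, 19.0, 158.0], [-152.0, -6.0, 51.0, 19.0, 160.0], [-157.0, 55.0, 43.0, 15.0, 163.0], [-161.0, -86.0, 40.0, 14.0, 166.0], [-166.0, -40.0, 34.0, 12.0, 170.0], [-180.0, 1.0, 10.0, 3.0, 180.0], [-187.0, -42.0, 13.0, 4.0, 187.0]]
[-0.0003, 0.001, 0.0002, -0.0002, 0.0001, 0.0001] [ 450. -280.  132.]
[-0.0003, 0.001, 0.0002, 0.0011, 0.0001, 0.0016] [ 450. -280.  130.]
[-0.0003, 0.001, 0.0002, 0.0024, 0.0001, 0.0031] [ 450. -280.  128.]
[-0.0003, 0.001, 0.0002, 0.0037, 0.0001, 0.0046] [ 450. -280.  126.]
```

{"fn": "play_rows", "kwargs": {"moves": [[[0, 0, 0, 0.0011, 0, 0.0016, 0], [0, 0, 0, 0.0018, 0, 0.0024, 0], [0, 0, 0, 0.0024, 0, 0.0031, 0], [0, 0, 0, 0.0024, 0, 0.0031, 0]]]}}

```text
clock: 47.65
tcp_pos: [450.3, -280.5, 131.1]
tcp_rot: [-0.103, 2.427, 0.035]
contact_force: [-42.3, 10.4, 63.5]
grip_width: -0.001
finger_force: 31.7
```

{"fn": "play_rows", "kwargs": {"moves": [[[0, 0, 0, -0.003, 0, -0.006, 0], [0, 0, 0, -0.003, 0, -0.03, 0], [0, 0, 0, -0.003, 0, -0.08, 0], [0, 0, 0, -0.003, 0, -0.13, 0], [0, 0.3, 0, -0.003, 0.03, -0.16, 0], [0, 0.5, 0, -0.003, 0.06, -0.16, 0], [0, 0.5, 0, -0.003, 0.06, -0.16, 0]]]}}

```text
clock: 48.52
tcp_pos: [342.9, -227.9, 252.8]
tcp_rot: [-0.124, 2.935, 0.008]
contact_force: [-0.7, -0.4, -1.2]
grip_width: 0.002
finger_force: 0.0
```

Run:
```python
from lid import *
s=bot.sense(); print(np.round(s["tcp_pos"],1),np.round(s["contact_force"],1))
F=grab_frame("scene"); save(F,"f1",(140,90,400,285),3)
for c in("scene","top"):
    F=grab_frame(c); q=cloud(F)-H; X=q@ex; Z=q[:,2]; Y=q@np.array([-ex[1],ex[0],0])
    m=(X>-155)&(X<-20)&(abs(Y)<95)&(Z>40)&(Z<90)
    # top flat of lid
    t=m&(abs(X+88)<22); A=np.c_[X[t],np.ones(t.sum())]; c1=np.linalg.lstsq(A,Z[t],rcond=None)[0]; print(c,t.sum(),"lid top slope deg %.2f height@mid %.1f"%(np.degrees(np.arctan(c1[0])),c1[0]*-88+c1[1]))
    t=(X>-198)&(X<-178)&(abs(Y)<40)&(Z>-20)&(Z<40); print(" tab z",np.round(np.median(Z[t]),1) if t.any() else None,t.sum())
    print(c,[(round(r["conf"],2),np.round(r["uv"]).tolist()) for r in nets.look_for(F,"foot1")])
```

```text
[ 342.9 -227.9  252.8] [-0.7 -0.4 -1.2]
scene 714 lid top slope deg 0.43 height@mid 68.5
 tab z 11.6 121
scene [(0.86, [235.0, 302.0]), (0.56, [304.0, 371.0])]
top 899 lid top slope deg 0.02 height@mid 67.9
 tab z 11.0 162
top [(0.71, [177.0, 155.0]), (0.45, [248.0, 134.0])]
```

View pics/f1.png

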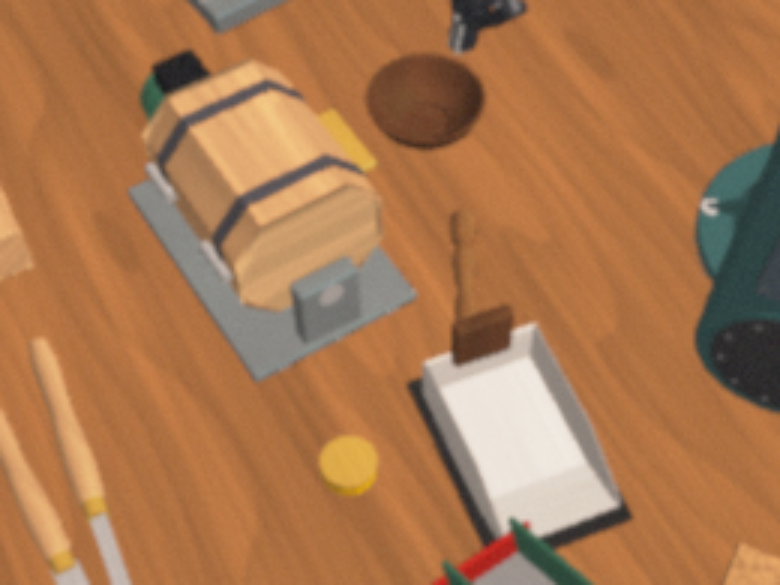

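Run:
```python
from h import *
F=grab_frame("wrist"); G=grab_frame("top")
for f in(F,G):
    Q=cloud(f); q=Q[(Q[:,2]>50)&(Q[:,2]<74)&(abs(Q[:,0]-432)<95)&(Q[:,1]>-60)&(Q[:,1]<150)]
    if len(q)>30: print(len(q),[np.round(v,1) for v in cv2.minAreaRect(q[:,:2].astype(np.float32))])
    g=Q[(Q[:,2]>95)&(Q[:,2]<125)&(abs(Q[:,0]-425)<60)&(abs(Q[:,1]+25)<50)]
    if len(g)>10: print("grip",len(g),np.round(g.mean(0),1))
```

```text
2815 [array([431.6,  47.5]), array([159.7, 125.4]), np.float64(84.6)]
grip 1788 [419.9 -26.3 108.7]
156 [array([433.8,  54.9]), array([164. , 124.2]), np.float64(84.7)]
grip 109 [425.9 -22.2 112. ]
```

The pan is on the mat and aligned, the lid is level and shut, and the bench is clear, so I'm handing in.

```bash
python3 -c "
from rig import workorder
print(workorder.sign_off())"
```

```text
the job is handed in; nothing more can be done
None
```

The job is handed in: all seven feet (five from the chute, two loose on the bench) are in the barrel, the lid is level and shut, and the pan is back on its mat, upright and along it; the wrist force peaked at about 77 N when the lid hit its stop.

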